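Snap the pipe clamp shut with pliers and flush the rinse line

ROBOT

A 7-joint arm with a two-finger parallel gripper is mounted at the origin on the work surface. World frame = base frame: x ahead of the robot, y to its left, z up, the work surface at z = 0. Lengths are in m, angles in rad, forces in N, time in s.
With the tool pointing down it reaches from about 0.35 to 0.9 m from the base axis. Payload 8.1 kg.
Tool frame: the origin (TCP) lies at the centre of the arm's flange, where the gripper is bolted on; the fingertips stand 178 mm ahead of it and the grasp point (between the pads) lies 159 mm ahead of it; z points along the fingers, y is the direction in which the jaws open and shut (so a half turn about z gives the same grasp; the last joint's range is limited). The gripper opens to 92 mm and grips with 3 to 60 N. Pads are 19 mm wide; open, the fingers measure 130 mm over their backs; the gripper's body (75 mm by 190 mm) begins 47 mm behind the grasp point.
Start: joints at [1.063, 0.434, 0.025, 1.573, -0.012, 1.134, -0.075], TCP at [0.246, -0.575, 0.405] pointing down, gripper open.
Joint ranges: [-2.62, 2.62], [-0.44, 2.09], [-1.27, 1.32], [0.08, 2.57], [-1.32, 4.46], [0.12, 2], [-2.74, 2.74]. Speed limits (rad/s): [2.22, 2.22, 3.01, 3.01, 3.14, 3.14, 3.14].

INTERFACE

Orientations are given as a rotation vector (axis times angle).
In Python, from cell import arm, get_image, camera_model gives the robot as it stands. The module is installed in compiled form; this text tells all that it offers.
- The arm moves only by the shell command python3 -m pendant 'ROWS' [FORCE]. ROWS is JSON, a list that holds one entry, the list of rows, each a list of 7 numbers: the shift along the tool's x, y, z in mm, then the turn, a rotation vector about the tool's x, y, z in rad, then the closure, from -1 (fully open) to 1 (shut). In form: [[[x, y, z, rx, ry, rz, hand], ...]]. A call has 1 to 20 rows; each row is the pose to reach, as a shift and turn from the pose commanded when the call began, along the tool's axes at that moment; what a row does not reach only later rows make up. A row lasts 1/8 s, in which the tool goes at most 62.5 mm and 10.7 degrees, less where a joint would pass 70% of its speed; a pose out of reach is approached as far as the arm can. A call with a gripper value outside its range is refused whole. The fingers move at their own pace and stop on an object; FORCE is the grip in N (left out, the last holds). Time passes only in rows, so rows that repeat a pose let the fingers close. It gives the time, the measured TCP pose, the force and the opening at its end, in the units of the state.
- arm.observe(): the state, without advancing time (a new reading comes with each control period).
- get_image(name): name is "scene" or "side" or "wrist"; returns the picture (384x512x3 uint8, red, green, blue); there is no depth.
- camera_model(name): a dict with "fx", "fy", "cx", "cy" (pixels), "position" and "orientation" of the camera in the world; the wrist camera has in their place "T_tool_cam" (4x4, takes a point from camera to tool coordinates, whose origin is the TCP and whose axes are the flange's). Camera axes: x right, y down, z forward; pixel columns grow to the right and rows downward; lengths in m; the calibration is good to about 2 mm. A picture is of the moment at which its call begins: read the wrist's pose just before it. camera_model takes no time and is no camera call.
- arm.sign_off(): hands the job in, once; it reports no verdict.
The state is a dict: "clock": time; "joints": joint angles; "dq": joint speeds; "joint_efforts": joint torques, N m; "position": TCP position; "ee_rot": TCP orientation; "force": force on the tool from outside, world axes, zero at the start; "ft_torque": the same for the moment, N m; "width": opening from 0.0 (shut) to 1.0 (fully open).
Only numpy, scipy, OpenCV 4.12 (cv2) and the standard library are available. Lean on these libraries where they do the work, as an engineer would, in place of code of your own. Each camera call takes 0.05 s, during which the arm holds its last target.

TASK

Pick up the orange-handled pliers by both handles, reach their jaws over the two ears of the red clamp on the rinse pipe and squeeze until the clamp snaps shut, without crushing it and without touching the station with the gripper, then lay the pliers flat back on the blue mat and let go. After that give the black spring-return flush knob on the white box a clockwise twist right to its stop and let it spring back. Do not move the other things on the table.

Things in the scene. Friction and masses are not known exactly. Their poses are not given: they have to be found in the camera images.
- pliers_grip (a point): Where to grip the loose pliers (0.24 kg, 190 mm long, 24 mm thick, orange handles, lying flat on the mat): midway between the handles, half-way up. x axis forward to the jaws, z up. Pivot 55 mm ahead. Handles sprung open, 65 mm over their outer faces here; a hold at 60 to 62 mm carries the pliers with the mouth still wide; about 12 N a side starts closing them, 16 N when shut at 39 mm.
- pliers_b (a joint): Closing angle of the pliers (rad): 0 sprung open, 0.52 shut. Each mm off the handle width takes about 1.4 mm off the mouth at the tips; the tips also advance up to 6 mm in all.
- pliers_mouth (a point): Middle of the open mouth between the jaw tips, half-way up: 129 mm ahead of the grip point. Steel jaws 21 mm thick with round noses (too thick to go between the ears), 24 mm high; at rest the mouth is 43 mm wide where the noses begin, 10 mm behind the tips, and 35 mm 22 mm behind the tips.
- mat: Blue mat fixed to the table, 250 x 140 x 4 mm, long side along its x; origin at the centre of its underside. The pliers lie on it at the start and must go back on it.
- station: Fixed rinse station: base 160 x 150 x 45 mm, steel pipe 40 mm across up to 0.28 m, looping down on its +x side; origin under the upright pipe's axis. The red clamp's ears point along -x (robot side) at zero swivel, but the clamp starts swivelled about the pipe by up to 0.25 rad either way, not reported: find it by touch or sight. Swivel drag about 3 N at the ears, so it follows the jaws.
- union (a point): Pipe axis at the red clamp's mid-height, 125 mm above the table. Two ears 32 mm high stick out 30 to 54 mm from the axis, an open V 27 mm over the outer faces at the ends, 12 mm when shut. Jaw tips stopped 54 mm from the axis are on the ear ends; fully on they bottom at 30 mm on upright shoulders (72 mm wide in all). Back off 7 mm before squeezing, as the tips advance.
- clamp_arm (a joint): Closing angle of the clamp's moving half (rad): 0 open, 0.19 shut. Past about 0.12 it snaps shut by itself and stays; short of that it springs open again. Going over takes about 12 N at the ears, 24 N on each handle; 30 to 40 N on the handles is enough and safe, 60 N crushes the clamp. When it snaps, the force on the handles drops by several N.
- box: Fixed white control box 130 x 120 x 60 mm with the flush knob on top; origin at the centre of its underside.
- knob_grip (a point): Black knob on the white box, on its vertical axis at the height to grip (94 mm above the table): an upright bar 60 mm long (along the point's x), 14 mm wide, its top 108 mm and its bottom 74 mm above the table, on a disc 56 mm across. It turns with the knob.
- knob (a joint): Knob angle (rad): 0 at rest, growing as it is turned clockwise seen from above, 1.2 at the stop. A light spring (0.035 to 0.12 N m) brings it back when it is let go.
- bottle: Bystander: clear bottle, 64 mm across, 170 mm tall, origin at the centre of its underside. Leave it alone.
- scale: Bystander: black weighing scale 150 x 130 x 24 mm, origin at the centre of its underside. Leave it alone.
- calculator: Bystander: grey calculator 130 x 80 x 16 mm, origin at the centre of its underside. Leave it alone.
Things that resemble listed ones, but are neither listed nor needed, are in the scene too. Leave any yellow look-alike of the part that bears pliers_grip alone. Leave any green look-alike of the box alone.

How it is judged:
By the outcome, as a careful person would: the job done as asked, in the order asked, and still so for the second after the job is handed in, with the robot touching nothing.
It also fails if it takes over 72 s, if anything falls off the work surface, if the arm or the gripper's body presses on something with over 40 N, if the wrist force passes 120 N, or if a joint passes its speed limit or range.

## Working session

There is one attempt and no reset: what is moved stays moved. The work goes in short steps, Python scripts to look and compute and a shell command to move; the robot and the scene stay as the last step left them, time stands still between calls to the robot, and variables do not carry over. Pictures are saved under pics/ and viewed, and the job is handed in when it is done.

```bash
mkdir -p pics; ls
python3 - <<'E'
from cell import arm,get_image,camera_model
import cv2,numpy as np
s=arm.observe()
print({k:np.round(v,3) for k,v in s.items()})
for n in ["scene","side","wrist"]:
    m=camera_model(n);print(n,{k:np.round(v,4).tolist() for k,v in m.items()})
    cv2.imwrite(f"pics/{n}0.png",get_image(n)[:,:,::-1])
E
```

```text
pics
{'clock': np.float64(0.0), 'joints': array([ 1.063,  0.435,  0.025,  1.574, -0.012,  1.134, -0.075]), 'dq': array([ 0.001,  0.   ,  0.002,  0.001, -0.002, -0.001, -0.   ]), 'joint_efforts': array([-0.0000e+00, -6.6785e+01,  9.8500e-01, -3.1446e+01, -6.1000e-02,
        4.3000e-02,  0.0000e+00]), 'position': array([ 0.246, -0.574,  0.404]), 'ee_rot': array([-3.076e+00, -6.310e-01,  1.000e-03]), 'force': array([-0.258, -0.612, -0.282]), 'ft_torque': array([-0.018,  0.002,  0.005]), 'width': np.float64(1.004)}
scene {'fx': 418.2007, 'fy': 418.2007, 'cx': 256.9332, 'cy': 190.7718, 'position': [1.0137, 0.8242, 1.0821], 'orientation': [-0.8809, -2.5727, 1.0422]}
side {'fx': 364.3923, 'fy': 364.3923, 'cx': 259.1298, 'cy': 192.9686, 'position': [-0.0274, 0.9757, 0.742], 'orientation': [-0.6052, 2.4925, -1.368]}
wrist {'fx': 338.5146, 'fy': 338.5146, 'cx': 257.2414, 'cy': 188.2288, 'T_tool_cam': [[0.0, -0.9604, -0.2785, 0.0759], [1.0, 0.0, 0.0, -0.0003], [-0.0, -0.2785, 0.9604, 0.0194], [0.0, 0.0, 0.0, 1.0]]}
```

View pics/scene0.png

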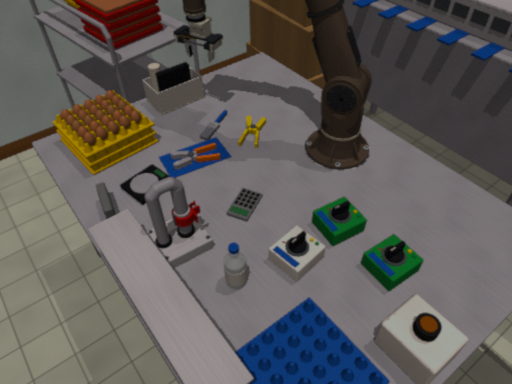

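View pics/side0.png

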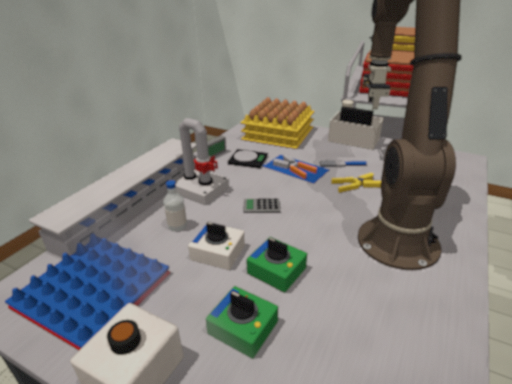

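View pics/wrist0.png

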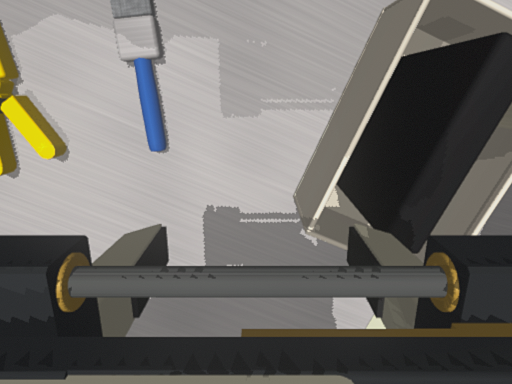

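```bash
cat > h.py <<'E'
from cell import arm,get_image,camera_model
import cv2,numpy as np
from scipy.spatial.transform import Rotation as R
def campose(n,s=None):
    m=camera_model(n)
    if n=="wrist":
        s=s or arm.observe()
        T=np.eye(4);T[:3,:3]=R.from_rotvec(s["ee_rot"]).as_matrix();T[:3,3]=s["position"]
        C=T@np.array(m["T_tool_cam"]);return m,C[:3,:3],C[:3,3]
    return m,R.from_rotvec(m["orientation"]).as_matrix(),np.array(m["position"])
def pix(n,uv,z,P=None):
    m,Rc,p=P or campose(n)
    uv=np.atleast_2d(uv).astype(float)
    d=np.c_[(uv[:,0]-m["cx"])/m["fx"],(uv[:,1]-m["cy"])/m["fy"],np.ones(len(uv))]@Rc.T
    return p+d*((z-p[2])/d[:,2])[:,None]
def proj(n,X,P=None):
    m,Rc,p=P or campose(n)
    c=(np.atleast_2d(X)-p)@Rc
    return np.c_[m["fx"]*c[:,0]/c[:,2]+m["cx"],m["fy"]*c[:,1]/c[:,2]+m["cy"]]
def crop(img,x0,y0,x1,y1,k,name):
    cv2.imwrite("pics/"+name,cv2.resize(img[y0:y1,x0:x1,::-1],None,fx=k,fy=k,interpolation=cv2.INTER_CUBIC))
def tool(s,target):  # world point -> tool coords in mm
    return (R.from_rotvec(s["ee_rot"]).inv().apply(np.array(target)-s["position"])*1000)
E
python3 - <<'E'
import cv2
a=cv2.imread("pics/scene0.png")[:,:,::-1]
from h import crop
crop(a,120,100,280,220,5,"c1.png")
crop(a,130,170,330,300,4,"c2.png")
b=cv2.imread("pics/side0.png")[:,:,::-1]
crop(b,160,110,340,245,4,"c3.png")
E
```

```text
(no output)
```

View pics/c1.png

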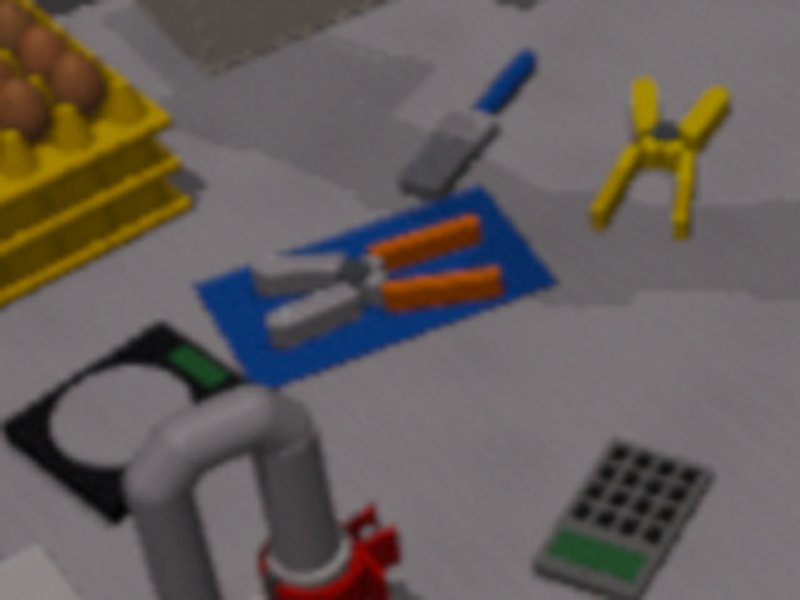

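View pics/c2.png

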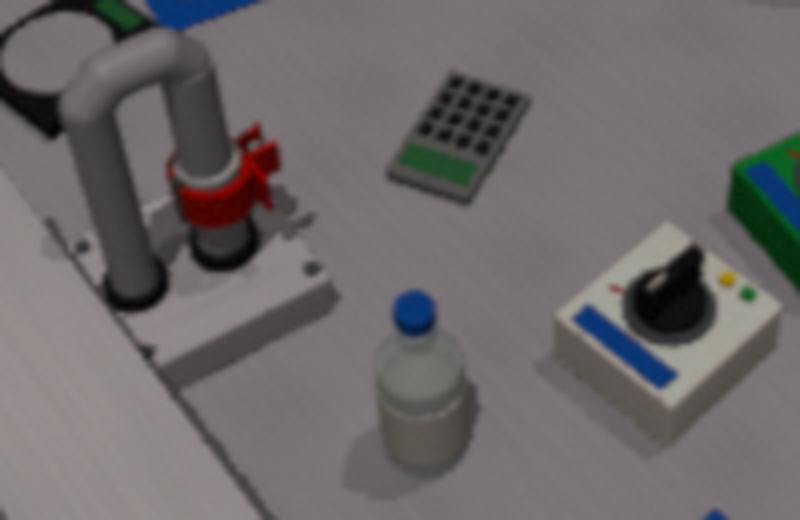

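View pics/c3.png

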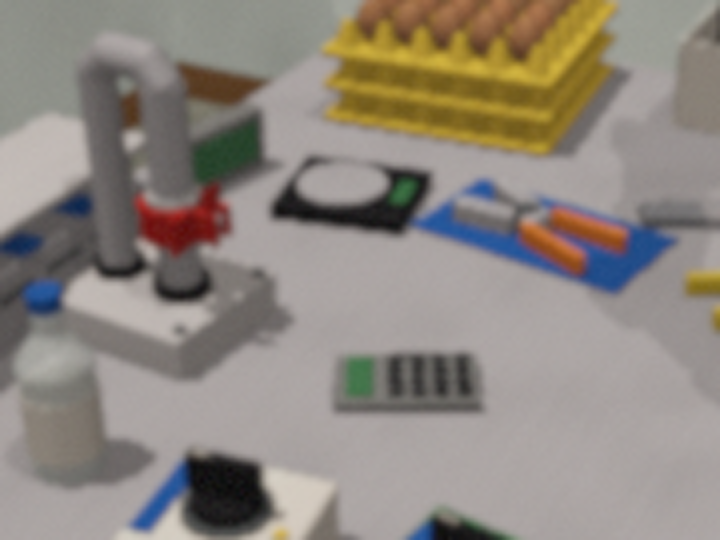

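Run:
```python
from h import *
np.set_printoptions(precision=4,suppress=True)
def c1(l): return np.array(l)/5+[120,100]
def c2(l): return np.array(l)/4+[130,170]
def c3(l): return np.array(l)/4+[160,110]
print("mat scene",pix("scene",c1([(480,188),(555,283),(272,387),(196,287)]),.004))
print("mat side",pix("side",c3([(488,180),(676,240),(615,292),(415,222)]),.004))
print("plier tops scene",pix("scene",c1([(372,248),(478,220),(387,288),(500,270),(258,262),(275,318),(357,268)]),.026))
print("box top scene",pix("scene",c2([(668,225),(780,305),(668,388),(556,315)]),.060))
print("knob bar top scene",pix("scene",c2([(695,250),(650,290)]),.108))
print("pipe base scene",pix("scene",c2([(225,240)]),.045))
print("pipe base side",pix("side",c3([(183,285)]),.045))
print("clamp ears top scene",pix("scene",c2([(258,128),(275,152)]),.141), "side",pix("side",c3([(212,188),(226,210)]),.141))
print("station corner scene",pix("scene",c2([(335,285),(175,370)]),.045),"side",pix("side",c3([(275,275),(185,365)]),.045))
```

```text
mat scene [[ 0.3419 -0.3481  0.004 ]
 [ 0.361  -0.2144  0.004 ]
 [ 0.5922 -0.2495  0.004 ]
 [ 0.583  -0.3841  0.004 ]]
mat side [[ 0.5692 -0.385   0.004 ]
 [ 0.3355 -0.3458  0.004 ]
 [ 0.3553 -0.2167  0.004 ]
 [ 0.5973 -0.2581  0.004 ]]
plier tops scene [[ 0.4623 -0.3149  0.026 ]
 [ 0.3789 -0.292   0.026 ]
 [ 0.4779 -0.2679  0.026 ]
 [ 0.3988 -0.2317  0.026 ]
 [ 0.5402 -0.3555  0.026 ]
 [ 0.5619 -0.2912  0.026 ]
 [ 0.4838 -0.3019  0.026 ]]
box top scene [[0.4213 0.2368 0.06  ]
 [0.4062 0.3464 0.06  ]
 [0.5208 0.35   0.06  ]
 [0.5441 0.2501 0.06  ]]
knob bar top scene [[0.4491 0.2944 0.108 ]
 [0.499  0.3016 0.108 ]]
pipe base scene [[0.698  0.0237 0.045 ]]
pipe base side [[0.7008 0.0212 0.045 ]]
clamp ears top scene [[0.6512 0.0193 0.141 ]
 [0.654  0.0482 0.141 ]] side [[ 0.6764 -0.0041  0.141 ]
 [ 0.6413  0.0265  0.141 ]]
station corner scene [[0.6538 0.1145 0.045 ]
 [0.7905 0.1068 0.045 ]] side [[ 0.6332 -0.0341  0.045 ]
 [ 0.6216  0.1332  0.045 ]]
```

```bash
python3 -m pendant '[[[60,-48,-50,0,0,0.05,-1],[120,-96,-80,0,0,0.1,-1],[170,-136,-96,0,0,0.15,-1],[220,-176,-96,0,0,0.2,-1],[270,-216,-96,0,0,0.25,-1],[320,-256,-96,0,0,0.3,-1],[370,-296,-96,0,0,0.35,-1],[420,-336,-96,0,0,0.4,-1],[470,-376,-96,0,0,0.405,-1],[510,-410,-96,0,0,0.405,-1],[527,-423,-96,0,0,0.405,-1],[527,-423,-96,0,0,0.405,-1],[527,-423,-96,0,0,0.405,-1]]]'
python3 - <<'E'
from h import *
s=arm.observe();print(s["clock"],s["position"],s["ee_rot"],s["joints"])
a=get_image("wrist");cv2.imwrite("pics/w1.png",a[:,:,::-1])
crop(a,100,0,420,240,2.5,"w1c.png")
np.save("s1.npy",s,allow_pickle=True)
E
```

```text
clock: 1.78
position: [0.564, 0.022, 0.5002]
ee_rot: [3.141, 0.001, -0.002]
force: [-0.2, -1.0, -0.5]
width: 0.999
1.775 [0.56401139 0.0220111  0.50021587] [ 3.14122709e+00  1.34914886e-03 -1.63003904e-03] [ 0.09395845  0.29500143 -0.30275892  1.55338407  0.09004958  1.30802106
 -1.78994246]
```

View pics/w1.png

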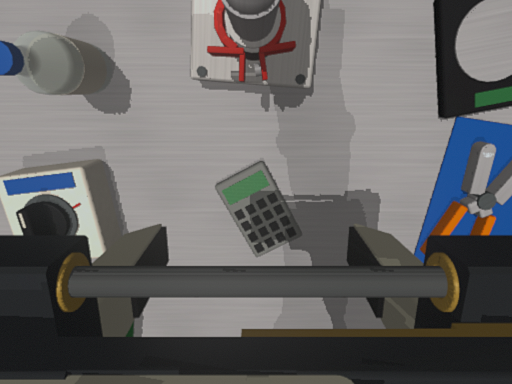

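Run:
```python
from h import *
a=cv2.imread("pics/w1.png")[:,:,::-1]
crop(a,180,0,330,115,5,"w1a.png")
crop(a,400,100,512,260,4,"w1b.png")
crop(a,0,140,130,270,5,"w1d.png")
```

```text
(no output)
```

View pics/w1a.png

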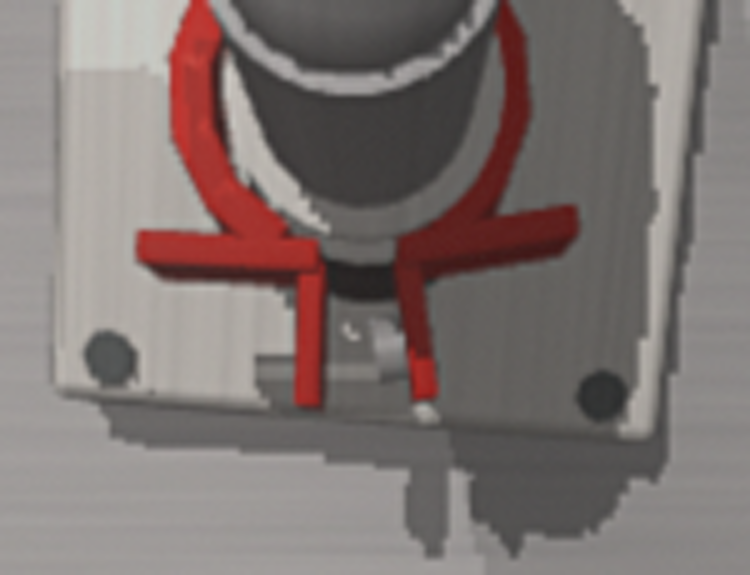

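View pics/w1b.png

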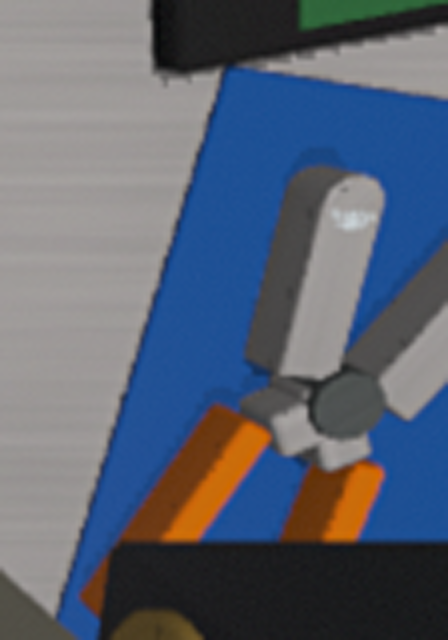

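View pics/w1d.png

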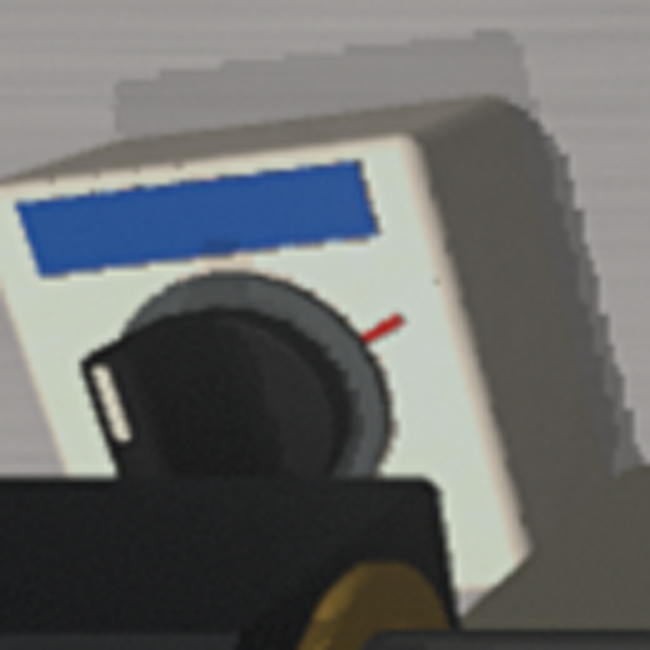

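Run:
```python
from h import *
np.set_printoptions(precision=4,suppress=True)
s=np.load("s1.npy",allow_pickle=True).item();P=campose("wrist",s)
A=lambda l:np.array(l)/5+[180,0]
B=lambda l:np.array(l)/4+[400,100]
D=lambda l:np.array(l)/5+[0,140]
print("cam",P[2])
e=pix("wrist",A([(296,405),(322,405),(412,400),(438,398),(138,240),(577,215),(320,245),(400,245)]),.141,P);print("ears LoutLin RinRout, shoulders L,R, rootsL,R\n",e)
print("station corners",pix("wrist",A([(58,388),(655,435)]),.045,P))
print("pipe at clamp top: L/R edges collar",pix("wrist",A([(172,95),(530,95)]),.141,P))
print("pliers tip L top, pivot",pix("wrist",B([(358,178),(348,402),(345,430)]),.027,P))
print("mat corner",pix("wrist",B([(228,68),(60,610)]),.004,P))
print("box",pix("wrist",D([(410,138),(-5+5,185),(525,550)]),.06,P))
print("disc edges",pix("wrist",D([(225,272),(395,420)]),.074,P),"knob end",pix("wrist",D([(82,360),(95,365)]),.108,P))
```

```text
cam [0.6397 0.0226 0.4807]
ears LoutLin RinRout, shoulders L,R, rootsL,R
 [[ 0.6477  0.0397  0.141 ]
 [ 0.6477  0.0347  0.141 ]
 [ 0.6486  0.0175  0.141 ]
 [ 0.649   0.0125  0.141 ]
 [ 0.677   0.0688  0.141 ]
 [ 0.6814 -0.013   0.141 ]
 [ 0.6762  0.0348  0.141 ]
 [ 0.6762  0.0199  0.141 ]]
station corners [[ 0.6538  0.1028  0.045 ]
 [ 0.6429 -0.0439  0.045 ]]
pipe at clamp top: L/R edges collar [[ 0.7016  0.0616  0.141 ]
 [ 0.7017 -0.0037  0.141 ]]
pliers tip L top, pivot [[ 0.5691 -0.2903  0.027 ]
 [ 0.4898 -0.302   0.027 ]
 [ 0.4794 -0.303   0.027 ]]
mat corner [[ 0.6037 -0.2538  0.004 ]
 [ 0.3971 -0.2228  0.004 ]]
box [[0.5444 0.2452 0.06  ]
 [0.532  0.352  0.06  ]
 [0.4291 0.2303 0.06  ]]
disc edges [[0.513  0.2892 0.074 ]
 [0.4731 0.2523 0.074 ]] knob end [[0.502  0.3042 0.108 ]
 [0.5008 0.3014 0.108 ]]
```

```bash
python3 -m pendant '[[[-20,48,16,0,0,0.06,-1],[-42,100,33,0,0,0.12,-1],[-63,152,50,0,0,0.18,-1],[-84,204,67,0,0,0.25,-1],[-106,254,84,0,0,0.31,-1],[-122,290,95,0,0,0.36,-1],[-127,304,100,0,0,0.367,-1],[-127,304,100,0,0,0.367,-1],[-127,304,100,0,0,0.367,-1]]]'
python3 - <<'E'
from h import *
s=arm.observe();print(s["clock"],s["position"],s["ee_rot"])
a=get_image("wrist");cv2.imwrite("pics/w2.png",a[:,:,::-1])
crop(a,130,0,400,240,2.9,"w2c.png")
np.save("s2.npy",s,allow_pickle=True)
E
```

```text
clock: 2.95
position: [0.4375, -0.281, 0.4012]
ee_rot: [-3.089, 0.571, -0.001]
force: [0.4, 0.3, 0.7]
width: 0.999
2.95 [ 0.43753571 -0.28098172  0.40123401] [-3.08885427e+00  5.70563096e-01 -1.49780273e-03]
```

View pics/w2c.png

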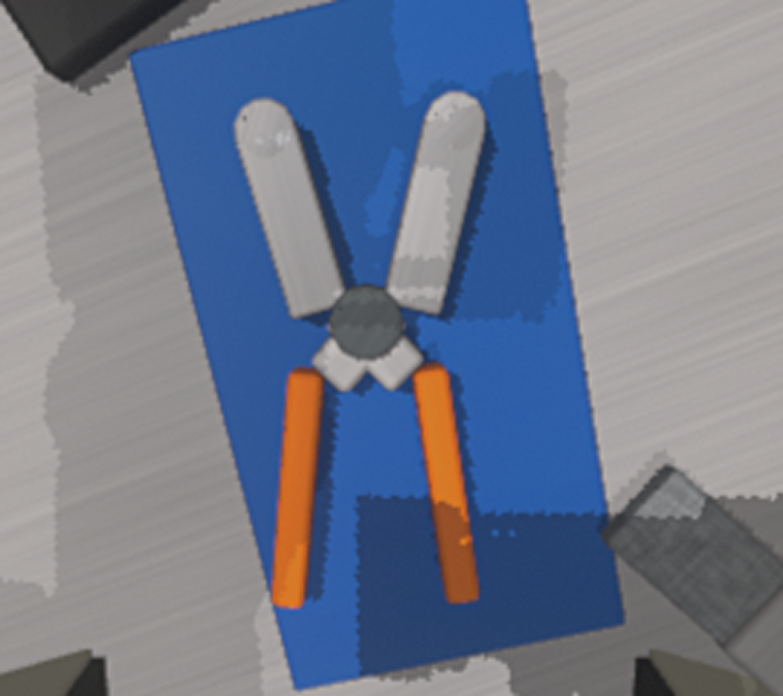

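Run:
```python
from h import *
np.set_printoptions(precision=4,suppress=True)
s=np.load("s2.npy",allow_pickle=True).item();P=campose("wrist",s)
C=lambda l:np.array(l)/2.9+[130,0]
X=pix("wrist",C([(263,97),(455,90),(366,322),(288,607),(462,602),(304,370),(430,367)]),.028,P);print(X)
tip=(X[0]+X[1])/2;he=(X[3]+X[4])/2;
d=tip-he;yaw=np.arctan2(d[1],d[0]);print("yaw",np.degrees(yaw),"len",np.linalg.norm(d))
u=np.array([np.cos(yaw),np.sin(yaw),0])
print("grip from tip",tip-.129*u,"from pivot",X[2]-.055*u)
# width of handles at grip: 
M=pix("wrist",C([(132,57),(296,690),(623,622),(527,0)]),.004,P);print("mat",M)
d=pix("wrist",C([(132,57)]),.004,P)
# current tool yaw
x=R.from_rotvec(s["ee_rot"]).as_matrix()[:,0];print("toolyaw",np.degrees(np.arctan2(x[1],x[0])))
```

```text
[[ 0.5701 -0.2931  0.028 ]
 [ 0.5493 -0.3532  0.028 ]
 [ 0.4899 -0.2989  0.028 ]
 [ 0.4012 -0.233   0.028 ]
 [ 0.3794 -0.2958  0.028 ]
 [ 0.4821 -0.2722  0.028 ]
 [ 0.4671 -0.3146  0.028 ]]
yaw -19.13887147350226 len 0.1793277578097726
grip from tip [ 0.4378 -0.2809  0.028 ] from pivot [ 0.4379 -0.2809  0.028 ]
mat [[ 0.6025 -0.2542  0.004 ]
 [ 0.3586 -0.2171  0.004 ]
 [ 0.3389 -0.3537  0.004 ]
 [ 0.5701 -0.3891  0.004 ]]
toolyaw -20.931065654727295
```

```bash
python3 -m pendant '[[[0,0,50,0,0,-0.031,-1],[0,0,100,0,0,-0.031,-1],[0,0,150,0,0,-0.031,-1],[0,0,185,0,0,-0.031,-1],[0,0,190,0,0,-0.031,-1],[0,0,190,0,0,-0.031,-1]]]'
python3 - <<'E'
from h import *
s=arm.observe();print(s["clock"],s["position"],s["ee_rot"])
x=R.from_rotvec(s["ee_rot"]).as_matrix();print("toolyaw",np.degrees(np.arctan2(x[1,0],x[0,0])),x[:,2])
a=get_image("wrist");cv2.imwrite("pics/w3.png",a[:,:,::-1])
print(tool(s,[.4379,-.2809,.184]))
E
```

```text
clock: 3.75
position: [0.4377, -0.2817, 0.2116]
ee_rot: [-3.098, 0.524, -0.001]
force: [-0.2, 0.4, 0.2]
width: 1.006
3.75 [ 0.43773307 -0.28171516  0.21158685] [-3.09761477e+00  5.23784132e-01 -1.40785651e-03]
toolyaw -19.19503395194888 [ 8.84664120e-04 -1.43883335e-04 -9.99999598e-01]
[-0.13471557 -0.82044587 27.5868717 ]
```

View pics/w3.png

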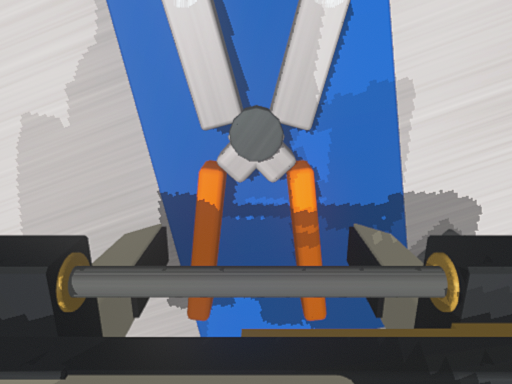

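```bash
python3 -m pendant '[[[0,-0.8,15,0,0,0,-1],[0,-0.8,27,0,0,0,-1],[0,-0.8,27.5,0,0,0,-1],[0,-0.8,27.5,0,0,0,-0.33],[0,-0.8,27.5,0,0,0,-0.33],[0,-0.8,27.5,0,0,0,-0.33],[0,-0.8,27.5,0,0,0,-0.33]]]' 25
python3 - <<'E'
from h import *
s=arm.observe();print(s["clock"],s["position"],s["width"],s["width"]*92,s["force"])
a=get_image("wrist");cv2.imwrite("pics/w4.png",a[:,:,::-1])
E
```

```text
clock: 4.68
position: [0.437, -0.2814, 0.1832]
ee_rot: [3.097, -0.526, -0.0]
force: [-0.5, -0.0, -1.2]
width: 0.669
4.675 [ 0.43702825 -0.28141394  0.1832425 ] 0.6694170759736162 61.58637098957269 [-0.50157946 -0.01246372 -1.19052361]
```

View pics/w4.png

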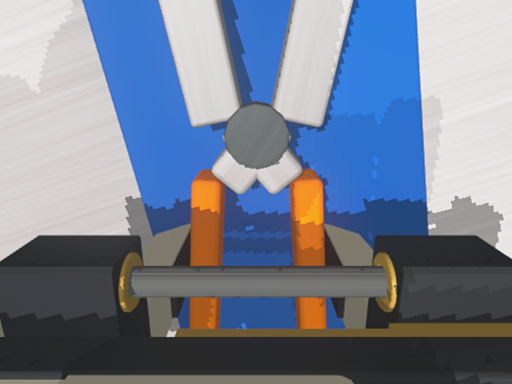

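```bash
python3 -m pendant '[[[0,0,-20,0,0,0,-0.33],[0,0,-50,0,0,0,-0.33],[0,0,-90,0,0,0,-0.33],[0,0,-120,0,0,0,-0.33],[0,0,-130,0,0,0,-0.33],[-4,-25,-130,0,0,-0.03,-0.33],[-11,-65,-130,0,0,-0.09,-0.33],[-19,-110,-130,0,0,-0.15,-0.33],[-27,-155,-130,0,0,-0.21,-0.33],[-35,-200,-130,0,0,-0.27,-0.33],[-43,-245,-130,0,0,-0.33,-0.33],[-48,-280,-130,0,0,-0.37,-0.33],[-51,-299,-130,0,0,-0.386,-0.33],[-51,-299,-130,0,0,-0.386,-0.33],[-51,-299,-130,0,0,-0.386,-0.33]]]'
python3 - <<'E'
from h import *
s=arm.observe();print(s["clock"],s["position"],s["width"],s["width"]*92,s["force"],s["joints"])
x=R.from_rotvec(s["ee_rot"]).as_matrix();print("toolyaw",np.degrees(np.arctan2(x[1,0],x[0,0])),x[:,2])
a=get_image("wrist");cv2.imwrite("pics/w5.png",a[:,:,::-1])
np.save("s5.npy",s,allow_pickle=True)
a=get_image("side");cv2.imwrite("pics/sd5.png",a[:,:,::-1]);crop(a,130,60,400,260,2.9,"sd5c.png")
a=get_image("scene");crop(a,100,80,360,280,3,"sc5c.png");cv2.imwrite("pics/sc5.png",a[:,:,::-1])
E
```

```text
clock: 6.6
position: [0.4874, 0.0164, 0.3127]
ee_rot: [3.14, 0.075, -0.002]
force: [-0.3, -0.5, -2.3]
width: 0.666
6.6 [0.4873646  0.0163722  0.31274406] 0.6655670073541026 61.23216467657743 [-0.29839798 -0.45515135 -2.2734877 ] [ 0.08073673  0.34040631 -0.28209792  1.99527374  0.12793375  0.82381764
 -1.79620204]
toolyaw 2.741377709222455 [-1.16526410e-03 -9.09196072e-04 -9.99998908e-01]
```

View pics/w5.png

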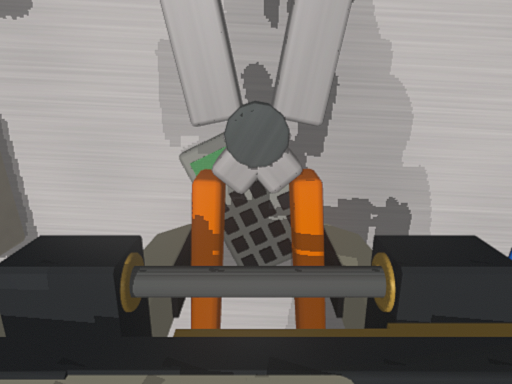

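View pics/sd5c.png

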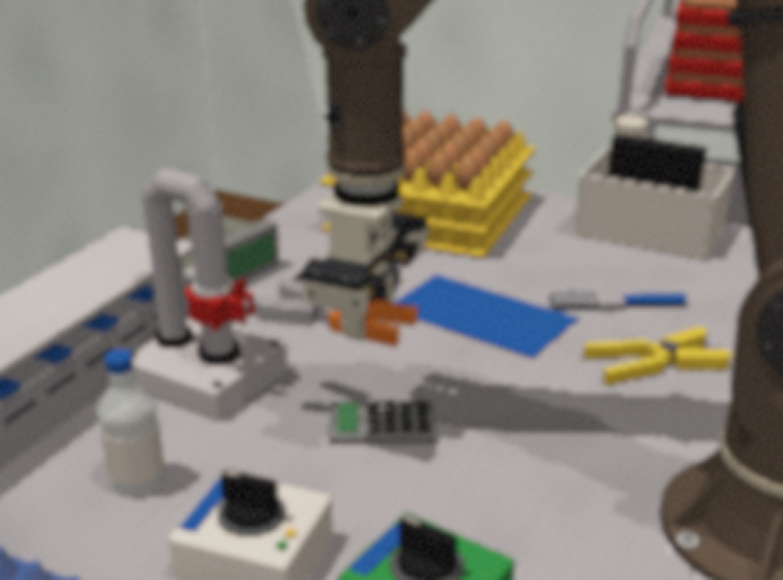

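View pics/sc5c.png

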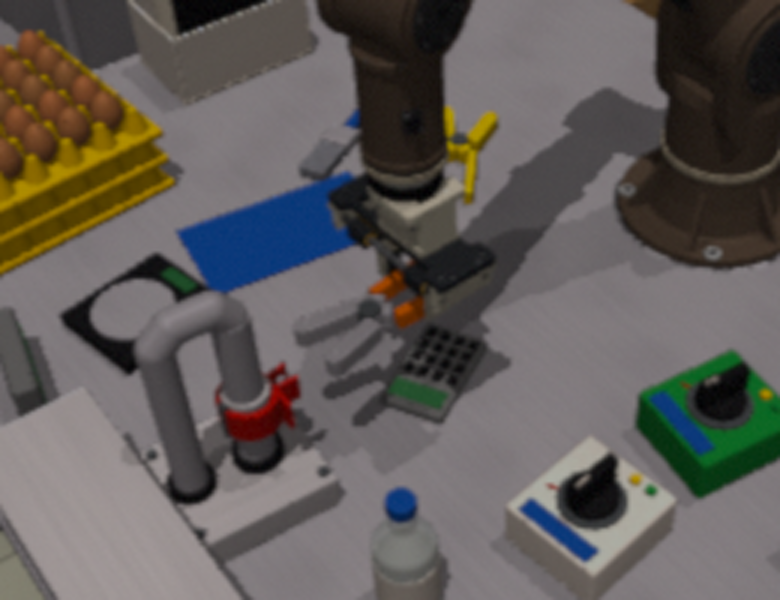

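```bash
python3 -m pendant '[[[0,-1,10,0,0,0,-0.33],[0,-2,20.7,0,0,0,-0.33],[0,-2,20.7,0,0,0,-0.33],[0,-2,20.7,0,0,0,-0.33],[8,-2,20.7,0,0,0,-0.33],[16,-2,20.7,0,0,0,-0.33],[22,-2,20.7,0,0,0,-0.33],[22,-2,20.7,0,0,0,-0.33]]]'
python3 - <<'E'
from h import *
s=arm.observe();print(s["clock"],s["position"],s["width"],s["width"]*92,s["force"],s["ft_torque"])
x=R.from_rotvec(s["ee_rot"]).as_matrix();print("toolyaw",np.degrees(np.arctan2(x[1,0],x[0,0])),x[:,2])
a=get_image("wrist");crop(a,130,0,400,200,2.9,"w6.png")
a=get_image("side");crop(a,170,110,270,190,7,"sd6.png")
a=get_image("scene");crop(a,140,160,260,250,6,"sc6.png")
E
```

```text
clock: 7.75
position: [0.5101, 0.0209, 0.2925]
ee_rot: [-3.141, -0.078, -0.001]
force: [0.2, 0.1, -1.1]
width: 0.666
7.75 [0.51013661 0.02086685 0.29251616] 0.6664533856662911 61.31371148129878 [ 0.22102168  0.10710644 -1.07876884] [ 0.07106598  0.06626366 -0.01026919]
toolyaw 2.8499936054162265 [ 3.55861248e-04  1.01791603e-04 -9.99999932e-01]
```

View pics/w6.png

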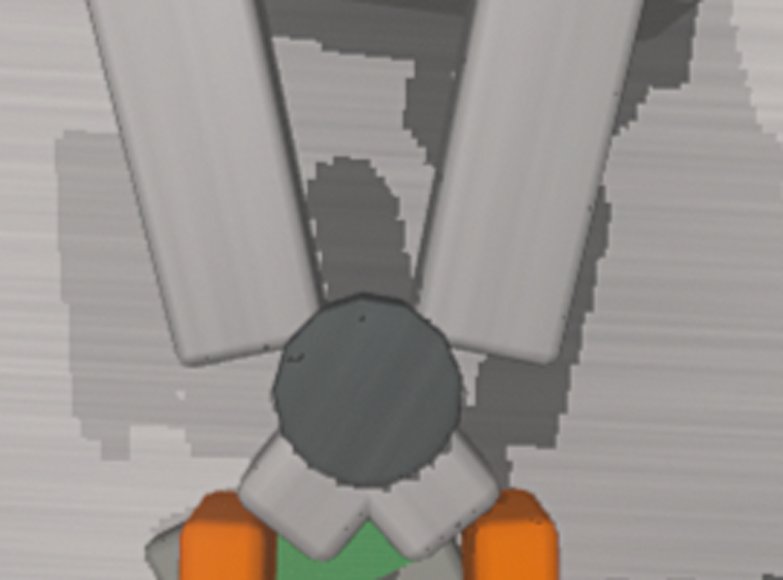

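View pics/sd6.png

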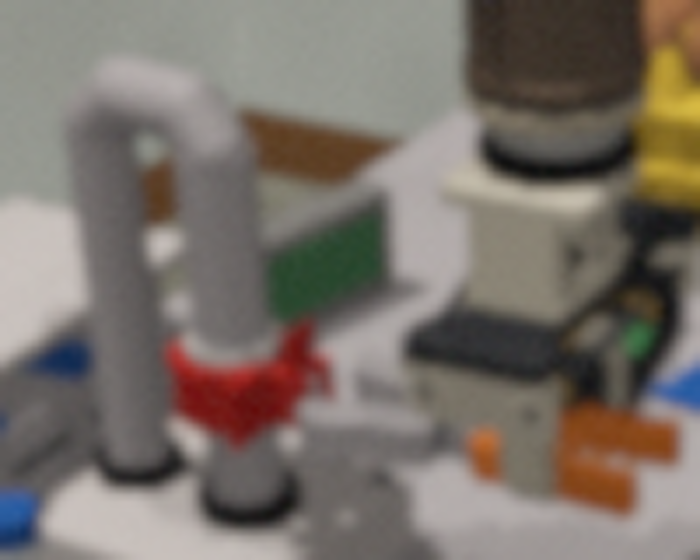

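View pics/sc6.png

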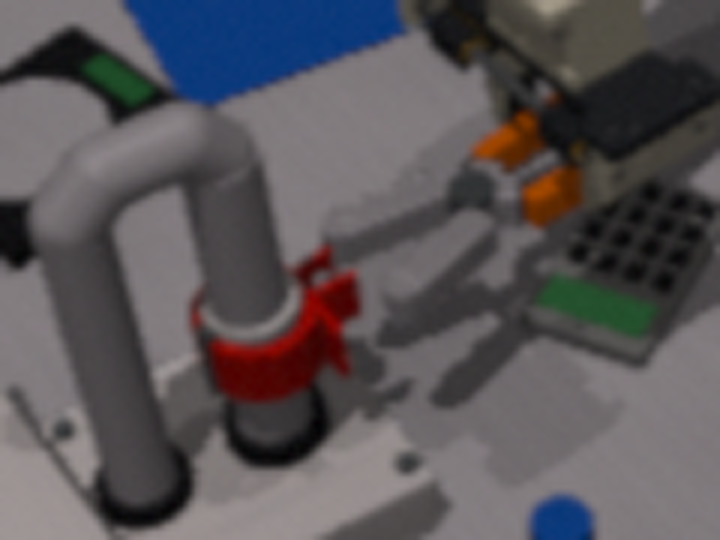

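```bash
python3 -m pendant '[[[0,1.2,0,0,0,0,-0.33],[3,1.2,0,0,0,0,-0.33],[6,1.2,0,0,0,0,-0.33],[9,1.2,0,0,0,0,-0.33],[12,1.2,0,0,0,0,-0.33],[15,1.2,0,0,0,0,-0.33],[18,1.2,0,0,0,0,-0.33],[20,1.2,0,0,0,0,-0.33],[20,1.2,0,0,0,0,-0.33]]]'
python3 - <<'E'
from h import *
s=arm.observe();print(s["clock"],s["position"],s["width"],s["width"]*92,s["force"],s["ft_torque"])
x=R.from_rotvec(s["ee_rot"]).as_matrix();print("toolyaw",np.degrees(np.arctan2(x[1,0],x[0,0])),x[:,2])
a=get_image("wrist");crop(a,130,0,400,200,2.9,"w7.png")
a=get_image("side");crop(a,170,110,270,190,7,"sd7.png")
a=get_image("scene");crop(a,140,160,260,250,6,"sc7.png")
E
```

```text
clock: 9.02
position: [0.5297, 0.0206, 0.2925]
ee_rot: [3.141, 0.078, -0.0]
force: [-0.5, -0.0, -2.8]
width: 0.67
9.025 [0.52970866 0.02056771 0.2924741 ] 0.670062941860182 61.64579065113674 [-0.52389175 -0.04924095 -2.75183013] [ 0.06610598  0.05185777 -0.02247073]
toolyaw 2.846522424013 [-2.18094070e-05 -3.49710151e-05 -9.99999999e-01]
```

View pics/w7.png

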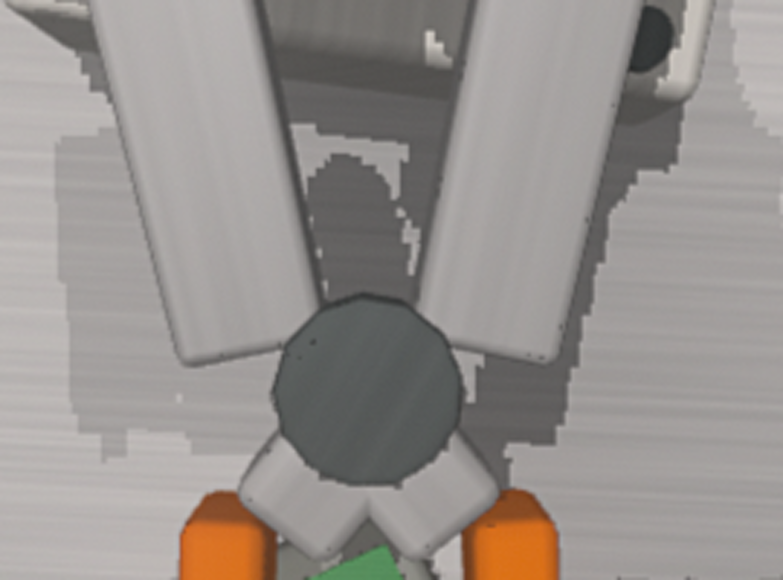

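View pics/sc7.png

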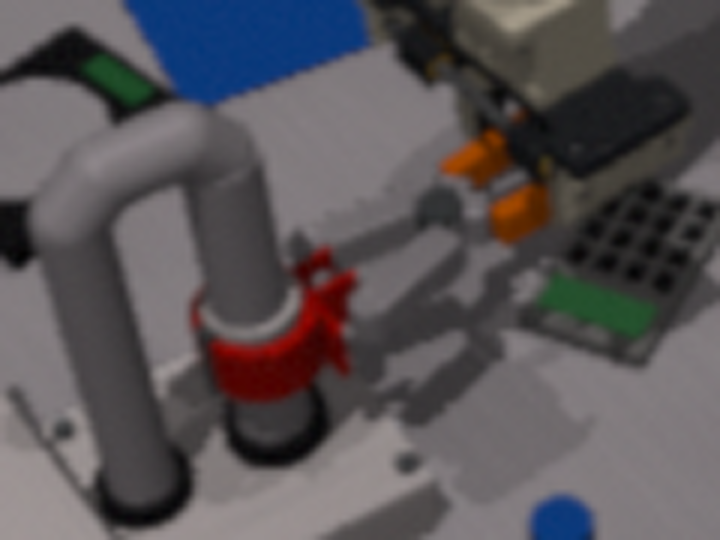

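View pics/sd7.png

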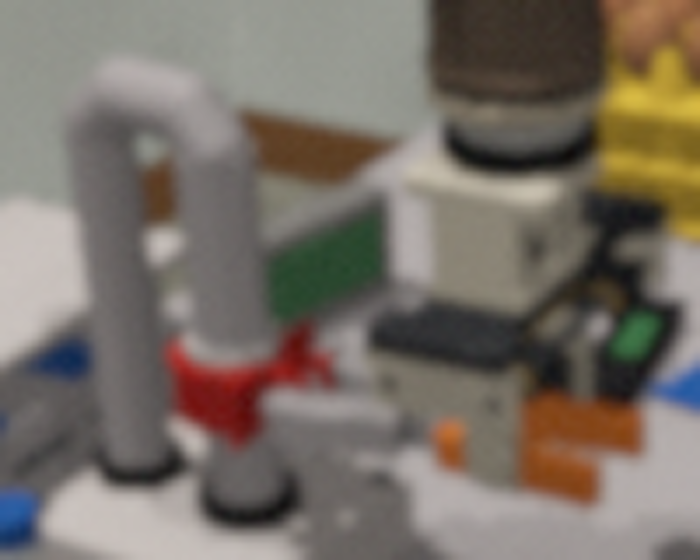

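```bash
python3 -m pendant '[[[2,0,0,0,0,0,-0.33],[4,0,0,0,0,0,-0.33],[6,0,0,0,0,0,-0.33],[6,0,0,0,0,0,-0.33]]]' ; python3 -m pendant '[[[1,0,0,0,0,0,-0.33],[2,0,0,0,0,0,-0.33],[2,0,0,0,0,0,-0.33]]]';  python3 -m pendant '[[[1,0,0,0,0,0,-0.33],[1,0,0,0,0,0,-0.33]]]'
```

```text
clock: 9.68
position: [0.5358, 0.0208, 0.2925]
ee_rot: [3.141, 0.078, 0.0]
force: [-0.3, -0.4, -1.8]
width: 0.668
clock: 10.05
position: [0.5376, 0.0209, 0.2925]
ee_rot: [3.14, 0.078, -0.0]
force: [-0.0, -0.9, -3.3]
width: 0.666
clock: 10.3
position: [0.5386, 0.0209, 0.2924]
ee_rot: [3.14, 0.078, -0.0]
force: [-0.8, -0.8, -1.6]
width: 0.669
```

```bash
for i in 1; do python3 -m pendant '[[[1,0,0,0,0,0,-0.33],[1,0,0,0,0,0,-0.33]]]'; python3 -m pendant '[[[1,0,0,0,0,0,-0.33],[1,0,0,0,0,0,-0.33]]]';python3 -m pendant '[[[1,0,0,0,0,0,-0.33],[1,0,0,0,0,0,-0.33]]]'; done
python3 - <<'E'
from h import *
s=arm.observe();print(s["clock"],s["position"],s["width"]*92,s["force"],s["ft_torque"])
a=get_image("side");crop(a,170,110,270,190,7,"sd8.png")
a=get_image("scene");crop(a,140,160,260,250,6,"sc8.png")
E
```

```text
clock: 10.55
position: [0.5395, 0.0209, 0.2924]
ee_rot: [3.14, 0.078, -0.001]
force: [-1.9, -2.2, -3.1]
width: 0.667
clock: 10.8
position: [0.5403, 0.021, 0.2923]
ee_rot: [3.14, 0.078, -0.002]
force: [-2.6, -2.5, -1.8]
width: 0.668
clock: 11.05
position: [0.5406, 0.021, 0.292]
ee_rot: [3.14, 0.078, -0.005]
force: [-5.7, -1.9, -2.5]
width: 0.663
11.05 [0.54064866 0.02102634 0.29199827] 60.97893298443907 [-5.70826072 -1.87817929 -2.45192587] [-0.48979617  1.34237897 -0.2589184 ]
```

View pics/sc8.png

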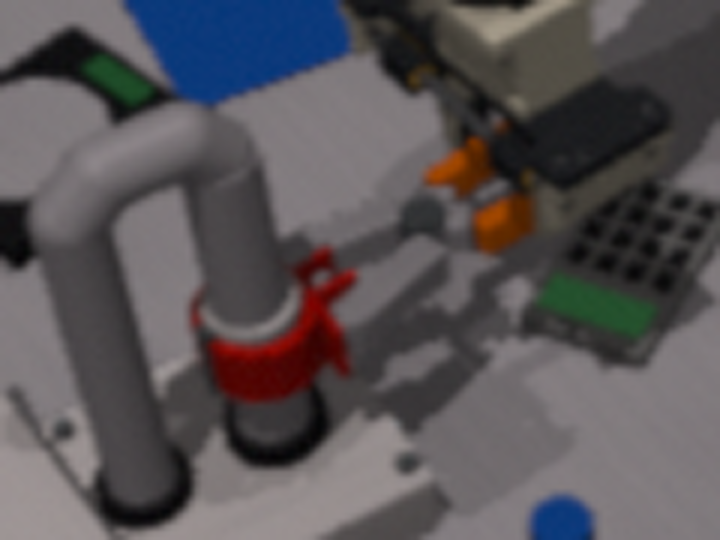

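View pics/sd8.png

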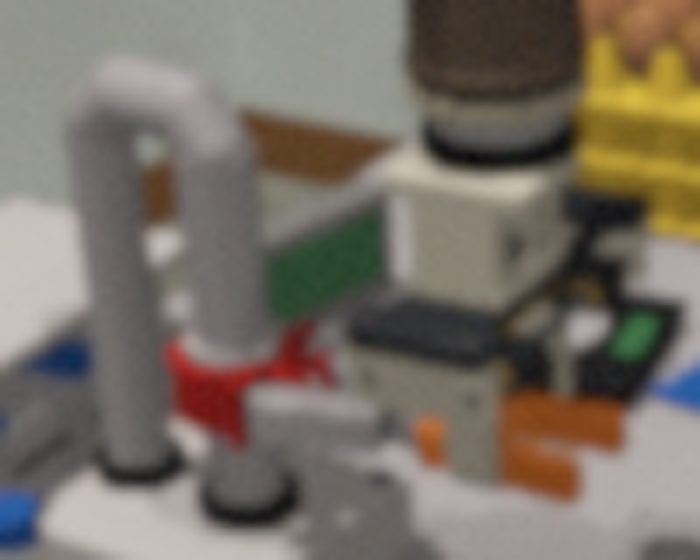

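```bash
python3 -m pendant '[[[-4,0,0,0,0,0,-0.33],[-8.5,0,0,0,0,0,-0.33],[-8.5,0,0,0,0,0,-0.33],[-8.5,0,0,0,0,0,-0.33]]]'; python3 -m pendant '[[[0,0,0,0,0,0,-0.28],[0,0,0,0,0,0,-0.24],[0,0,0,0,0,0,-0.2],[0,0,0,0,0,0,-0.2]]]' 34
python3 - <<'E'
from h import *
s=arm.observe();print(s["clock"],s["position"],s["width"]*92,s["force"],s["ft_torque"])
E
```

```text
clock: 11.65
position: [0.5333, 0.0211, 0.2927]
ee_rot: [-3.14, -0.079, -0.001]
force: [-0.4, -0.3, -2.5]
width: 0.664
clock: 12.15
position: [0.5325, 0.0203, 0.2921]
ee_rot: [3.14, 0.077, -0.003]
force: [-4.5, -3.2, -1.6]
width: 0.603
12.15 [0.53250401 0.02025033 0.29214945] 55.4819238174379 [-4.52482023 -3.19399539 -1.58982659] [-0.6274547   0.82659531 -0.32740666]
```

```bash
python3 -m pendant '[[[0,0,0,0,0,0,-0.17],[0,0,0,0,0,0,-0.14],[0,0,0,0,0,0,-0.11],[0,0,0,0,0,0,-0.11]]]' 34
python3 - <<'E'
from h import *
s=arm.observe();print(s["clock"],s["position"],s["width"]*92,s["force"],s["ft_torque"])
a=get_image("scene");crop(a,140,160,260,250,6,"sc9.png")
E
python3 -m pendant '[[[0,0,0,0,0,0,-0.07],[0,0,0,0,0,0,-0.04],[0,0,0,0,0,0,-0.04],[0,0,0,0,0,0,-0.04]]]' 34
python3 - <<'E'
from h import *
s=arm.observe();print(s["clock"],s["position"],s["width"]*92,s["force"],s["ft_torque"])
E
```

```text
clock: 12.65
position: [0.5315, 0.0201, 0.2917]
ee_rot: [3.139, 0.077, -0.007]
force: [-8.6, -2.9, -0.6]
width: 0.558
12.65 [0.53150899 0.02009392 0.29173504] 51.293676737983574 [-8.61615504 -2.91573577 -0.55215785] [-0.70855094  1.62052916 -0.35784248]
clock: 13.2
position: [0.5329, 0.0204, 0.2923]
ee_rot: [3.14, 0.077, -0.001]
force: [-3.5, -4.2, -2.1]
width: 0.522
13.2 [0.5329182  0.02042446 0.29234831] 48.05141713510544 [-3.49087472 -4.19791306 -2.13611439] [-0.78060851  0.83233989 -0.42724138]
```

View pics/sc9.png

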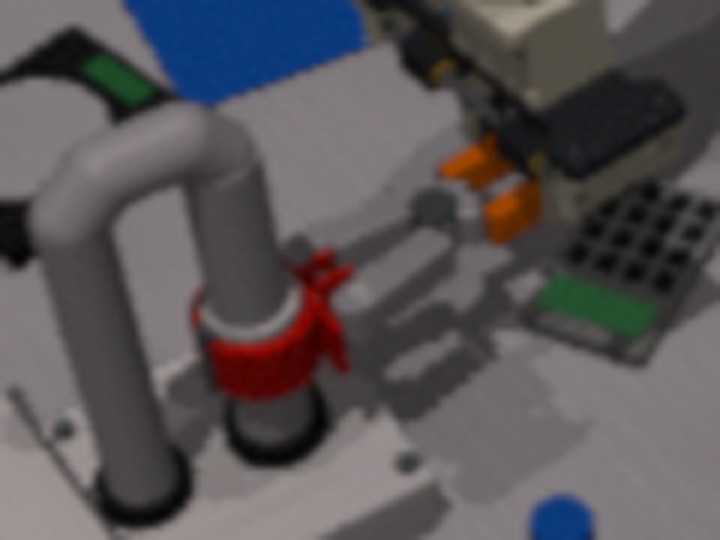

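```bash
python3 -m pendant '[[[0,0,0,0,0,0,-0.01],[0,0,0,0,0,0,0.02],[0,0,0,0,0,0,0.02],[0,0,0,0,0,0,0.02]]]' 34
python3 - <<'E'
from h import *
s=arm.observe();print(s["clock"],s["position"],s["width"]*92,s["force"],s["ft_torque"])
a=get_image("scene");crop(a,140,160,260,250,6,"sc10.png")
a=get_image("side");crop(a,170,110,270,190,7,"sd10.png")
E
```

```text
clock: 13.7
position: [0.5319, 0.0205, 0.2919]
ee_rot: [3.14, 0.078, -0.006]
force: [-7.2, -3.1, -1.2]
width: 0.491
13.7 [0.53191359 0.02051255 0.29189604] 45.202235035672906 [-7.16324936 -3.12869951 -1.20905312] [-0.70869491  1.65310696 -0.45329352]
```

View pics/sc10.png

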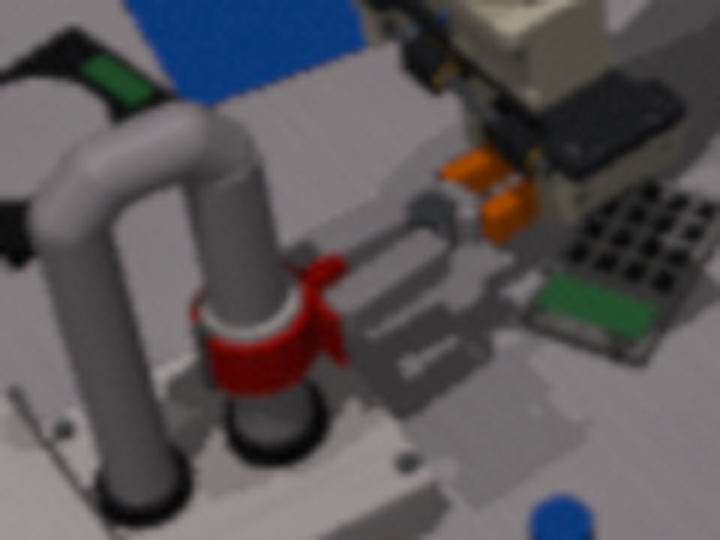

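View pics/sd10.png

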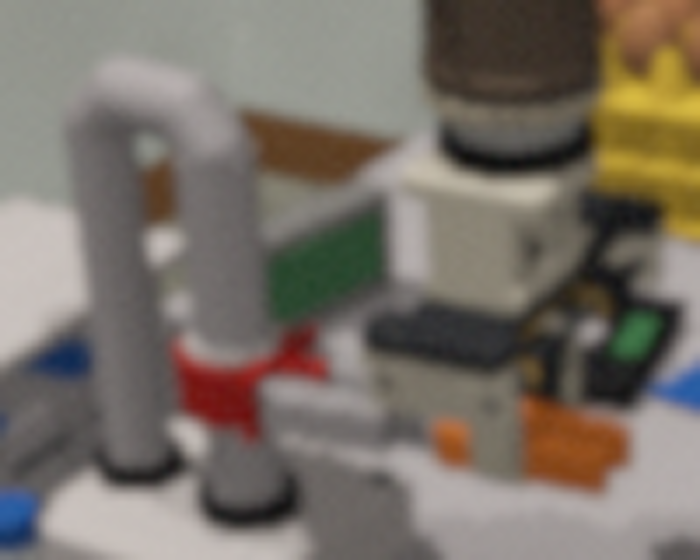

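```bash
python3 -m pendant '[[[-1,0,0,0,0,0,0.05],[-1,0,0,0,0,0,0.08],[-1,0,0,0,0,0,0.08],[-1,0,0,0,0,0,0.08]]]' 34; python3 -m pendant '[[[0,0,0,0,0,0,0.1],[0,0,0,0,0,0,0.15],[0,0,0,0,0,0,0.15],[0,0,0,0,0,0,0.15]]]' 34
python3 - <<'E'
from h import *
s=arm.observe();print(s["clock"],s["position"],s["width"]*92,s["force"],s["ft_torque"])
a=get_image("scene");crop(a,140,160,260,250,6,"sc11.png")
E
```

```text
clock: 14.3
position: [0.5309, 0.0201, 0.2919]
ee_rot: [3.14, 0.077, -0.006]
force: [-7.5, -4.8, -1.7]
width: 0.464
clock: 14.8
position: [0.5305, 0.0199, 0.2917]
ee_rot: [3.139, 0.076, -0.008]
force: [-8.7, -5.6, -1.0]
width: 0.434
14.8 [0.53050931 0.01993491 0.29167462] 39.9362823894074 [-8.70336839 -5.57428496 -1.03346189] [-1.0600412   2.00200102 -0.65821527]
```

View pics/sc11.png

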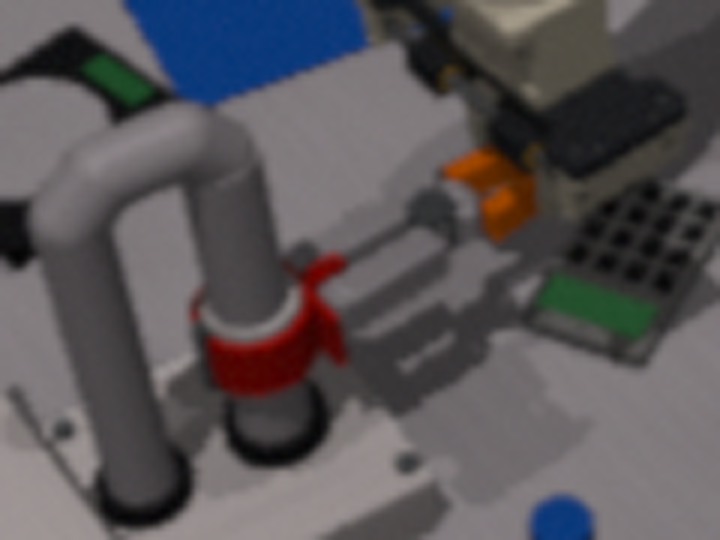

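```bash
python3 -m pendant '[[[0,0,0,0,0,0,0.2],[0,0,0,0,0,0,0.2],[0,0,0,0,0,0,0.2]]]' 36; python3 -m pendant '[[[0,0,0,0,0,0,0.1],[0,0,0,0,0,0,-0.05],[-1,0,0,0,0,0,-0.2],[-2,0,0,0,0,0,-0.33],[-2,0,0,0,0,0,-0.33],[-2,0,0,0,0,0,-0.33]]]' 30
python3 - <<'E'
from h import *
s=arm.observe();print(s["clock"],s["position"],s["width"]*92,s["force"],s["ft_torque"])
a=get_image("scene");crop(a,140,160,260,250,6,"sc12.png")
a=get_image("side");crop(a,170,110,270,190,7,"sd12.png")
E
```

```text
clock: 15.22
position: [0.5305, 0.0199, 0.2917]
ee_rot: [3.139, 0.076, -0.008]
force: [-8.9, -4.0, -1.1]
width: 0.436
clock: 15.98
position: [0.5303, 0.0207, 0.2927]
ee_rot: [-3.141, -0.078, -0.001]
force: [-0.2, 0.2, -2.3]
width: 0.664
15.975 [0.53030019 0.02068539 0.29267506] 61.10492336266503 [-0.23161407  0.24974314 -2.27971599] [ 0.0054341  -0.00778517  0.02552296]
```

View pics/sc12.png

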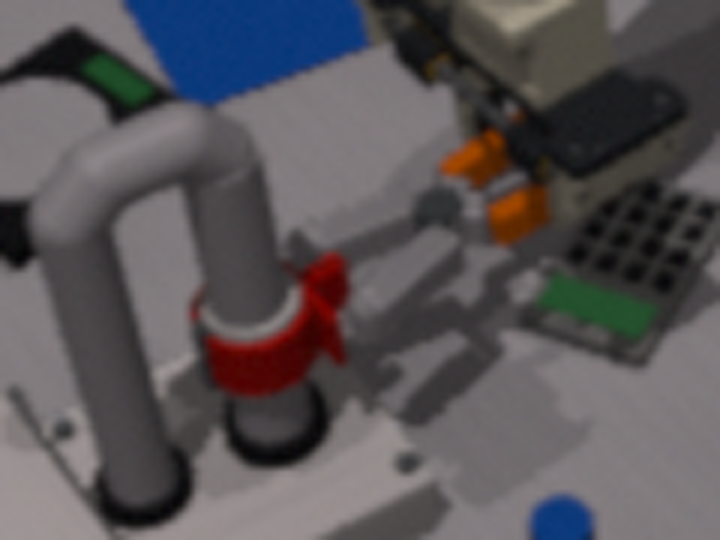

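View pics/sd12.png

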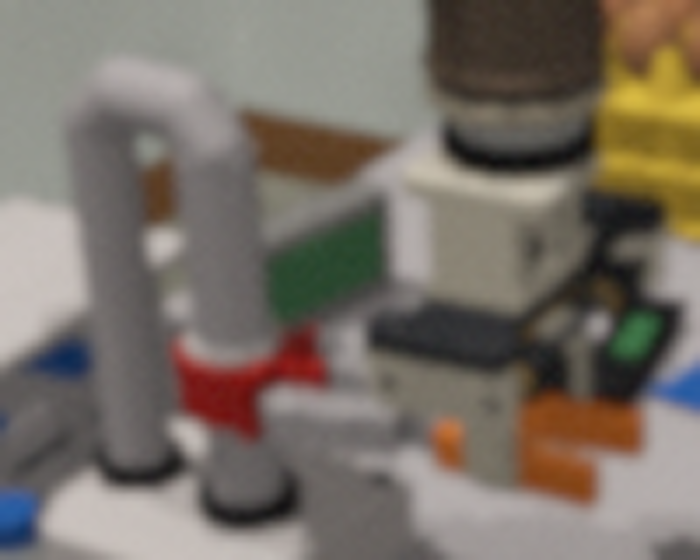

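```bash
python3 -m pendant '[[[-10,0,0,0,0,0,-0.33],[-25,0,0,0,0,0,-0.33],[-45,0,0,0,0,0,-0.33],[-60,0,0,0,0,0,-0.33],[-64,25,0,0,0,0.03,-0.33],[-70,65,0,0,0,0.08,-0.33],[-77,105,0,0,0,0.14,-0.33],[-84,150,0,0,0,0.2,-0.33],[-91,195,0,0,0,0.26,-0.33],[-98,240,0,0,0,0.32,-0.33],[-104,275,0,0,0,0.37,-0.33],[-108,297,0,0,0,0.384,-0.33],[-108,297,0,0,0,0.384,-0.33],[-108,297,0,0,0,0.384,-0.33]]]'
python3 - <<'E'
from h import *
s=arm.observe();print(s["clock"],s["position"],s["width"]*92,s["force"],s["ft_torque"])
x=R.from_rotvec(s["ee_rot"]).as_matrix();print("toolyaw",np.degrees(np.arctan2(x[1,0],x[0,0])),x[:,2])
print(tool(s,[.437,-.2814,.184]))
a=get_image("scene");crop(a,130,110,290,250,5,"sc13.png")
a=get_image("side");crop(a,170,90,330,210,5,"sd13.png")
a=get_image("wrist");cv2.imwrite("pics/w13.png",a[:,:,::-1])
E
```

```text
clock: 17.82
position: [0.4372, -0.2801, 0.2925]
ee_rot: [-3.097, 0.519, 0.0]
force: [0.4, 1.1, -2.4]
width: 0.665
17.825 [ 0.43719527 -0.28009402  0.29247232] 61.16451841421898 [ 0.42595933  1.06287263 -2.42756269] [0.11225822 0.05464459 0.03654088]
toolyaw -19.03810361390382 [-3.36092315e-05  9.06440225e-04 -9.99999589e-01]
[  0.27693538   1.38999486 108.47109761]
```

View pics/sc13.png

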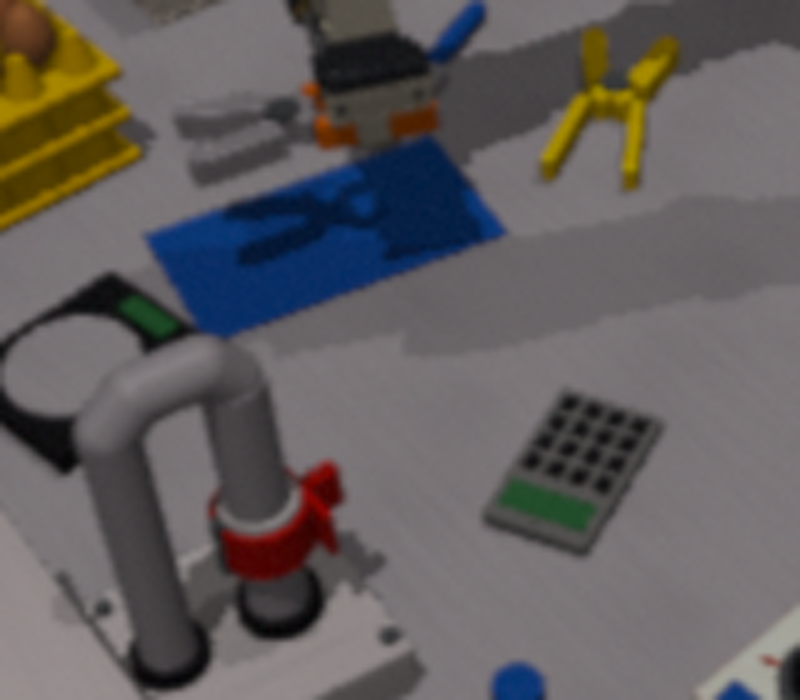

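View pics/sd13.png

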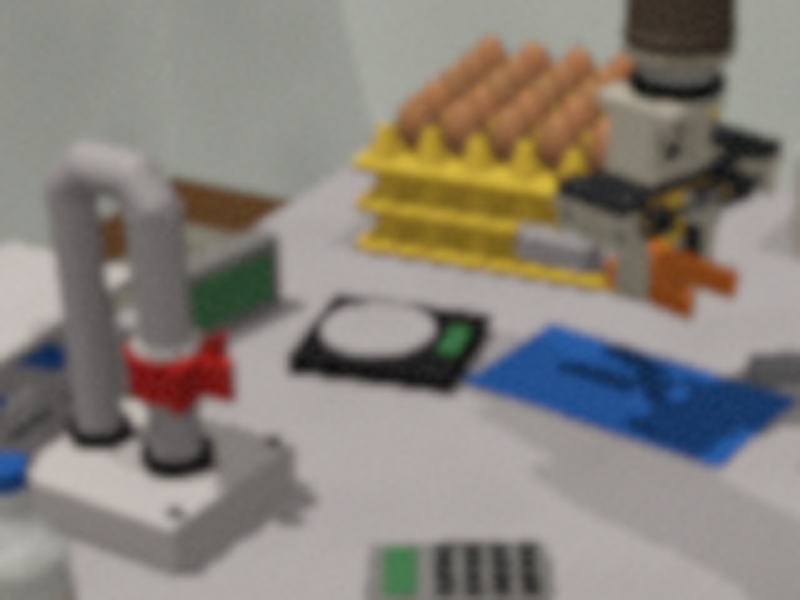

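View pics/w13.png

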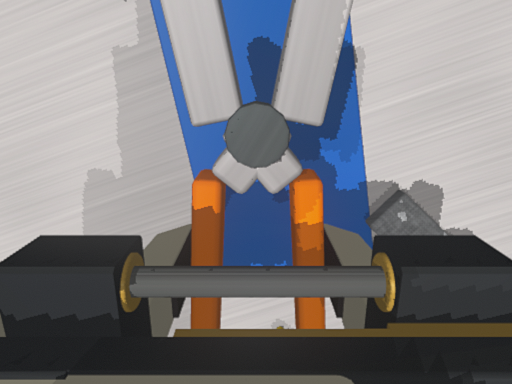

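Run:
```python
from h import *
s=np.load("s2.npy",allow_pickle=True).item();P=campose("wrist",s)
C=lambda l:np.array(l)/2.9+[130,0]
print(pix("wrist",C([(608,530),(668,467),(720,640)]),.012,P))
s=arm.observe()
print(tool(s,[.4354,-.296,.186]))
```

```text
[[ 0.3812514  -0.35838623  0.012     ]
 [ 0.39700994 -0.38722238  0.012     ]
 [ 0.32107457 -0.38705765  0.012     ]]
[  3.33827997  15.7088195  106.53272129]
```

```bash
python3 -m pendant '[[[3.3,15.7,20,0,0,-0.09,-0.33],[3.3,15.7,50,0,0,-0.175,-0.33],[3.3,15.7,80,0,0,-0.175,-0.33],[3.3,15.7,98,0,0,-0.175,-0.33],[3.3,15.7,104,0,0,-0.175,-0.33],[3.3,15.7,107,0,0,-0.175,-0.33],[3.3,15.7,108.5,0,0,-0.175,-0.33],[3.3,15.7,108.5,0,0,-0.175,-0.33]]]'
python3 - <<'E'
from h import *
s=arm.observe();print(s["clock"],s["position"],s["width"]*92,s["force"],s["ft_torque"])
x=R.from_rotvec(s["ee_rot"]).as_matrix();print("toolyaw",np.degrees(np.arctan2(x[1,0],x[0,0])),x[:,2])
a=get_image("side");crop(a,240,110,340,190,7,"sd14.png")
E
```

```text
clock: 18.98
position: [0.4352, -0.2974, 0.1846]
ee_rot: [3.131, -0.25, 0.001]
force: [-0.2, -0.1, -2.2]
width: 0.665
18.975 [ 0.43517927 -0.29737917  0.18456475] 61.19493031365697 [-0.16755299 -0.14395758 -2.18139763] [0.04667948 0.07603271 0.0375675 ]
toolyaw -9.122789024051906 [ 8.33079400e-04 -5.34933701e-04 -9.99999510e-01]
```

View pics/sd14.png

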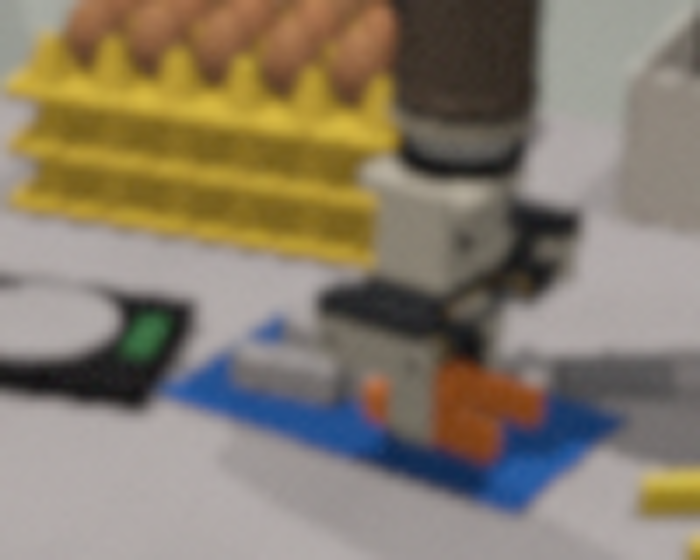

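Still carrying weight, about 1 mm up. Lower a little more, release, rise.

```bash
python3 -m pendant '[[[0,0,0.8,0,0,0,-0.33],[0,0,1.3,0,0,0,-0.33],[0,0,1.3,0,0,0,-0.33]]]'; python3 -m pendant '[[[0,0,1,0,0,0,-0.42],[0,0,1,0,0,0,-0.55],[0,0,1,0,0,0,-0.75],[0,0,1,0,0,0,-0.75],[0,0,1,0,0,0,-0.75],[0,0,-15,0,0,0,-0.75],[0,0,-40,0,0,0,-0.75],[0,0,-90,0,0,0,-0.75],[0,0,-150,0,0,0,-0.75],[0,0,-210,0,0,0,-0.75],[0,0,-215,0,0,0,-0.75],[0,0,-215,0,0,0,-0.75]]]'
python3 - <<'E'
from h import *
s=arm.observe();print(s["clock"],s["position"],s["width"]*92,s["force"],s["ft_torque"])
np.save("s15.npy",s,allow_pickle=True)
a=get_image("wrist");cv2.imwrite("pics/w15.png",a[:,:,::-1])
a=get_image("scene");cv2.imwrite("pics/sc15.png",a[:,:,::-1])
E
```

```text
clock: 19.4
position: [0.435, -0.2974, 0.1832]
ee_rot: [3.131, -0.25, 0.001]
force: [-1.0, 0.5, 5.2]
width: 0.666
clock: 20.9
position: [0.4347, -0.2969, 0.3983]
ee_rot: [3.131, -0.25, 0.001]
force: [-0.5, -0.1, -0.2]
width: 0.876
20.9 [ 0.43465281 -0.2969493   0.39829159] 80.5794362602522 [-0.47294557 -0.07334816 -0.16405635] [ 0.05934326  0.06191671 -0.0251342 ]
```

View pics/w15.png

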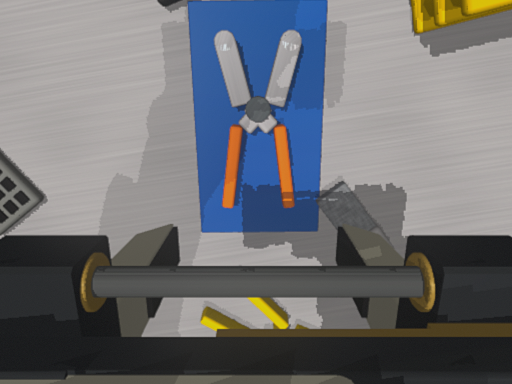

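View pics/sc15.png

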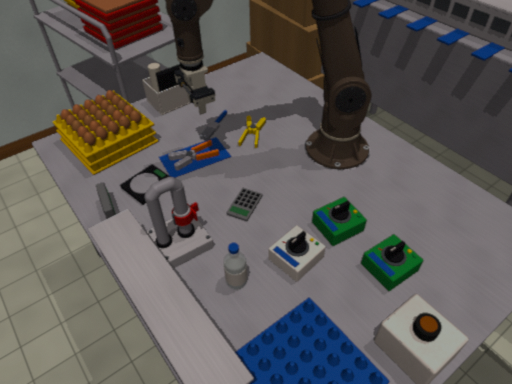

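```bash
python3 -m pendant '[[[8,-50,-18,0,0,-0.03,-1],[20,-95,-34,0,0,-0.06,-1],[32,-140,-50,0,0,-0.09,-1],[44,-190,-66,0,0,-0.12,-1],[56,-240,-82,0,0,-0.15,-1],[66,-290,-95,0,0,-0.159,-1],[75,-325,-102,0,0,-0.159,-1],[77,-335,-102,0,0,-0.159,-1],[77,-335,-102,0,0,-0.159,-1],[77,-335,-102,0,0,-0.159,-1]]]'
python3 - <<'E'
from h import *
s=arm.observe();print(s["clock"],s["position"],s["joints"])
x=R.from_rotvec(s["ee_rot"]).as_matrix();print("toolyaw",np.degrees(np.arctan2(x[1,0],x[0,0])),x[:,2])
np.save("s16.npy",s,allow_pickle=True)
a=get_image("wrist");cv2.imwrite("pics/w16.png",a[:,:,::-1])
crop(a,180,0,330,115,5,"w16a.png")
crop(a,0,140,130,270,5,"w16d.png")
E
```

```text
clock: 22.25
position: [0.5639, 0.0195, 0.4988]
ee_rot: [3.141, -0.004, -0.003]
force: [0.6, -0.7, -0.2]
width: 0.998
22.25 [0.56385796 0.01952634 0.49882635] [ 0.1280211   0.29992757 -0.3433552   1.55354935  0.10389141  1.30794986
 -1.80158755]
toolyaw -0.13775194242685454 [-0.00173154 -0.00105037 -0.99999795]
```

View pics/w16a.png

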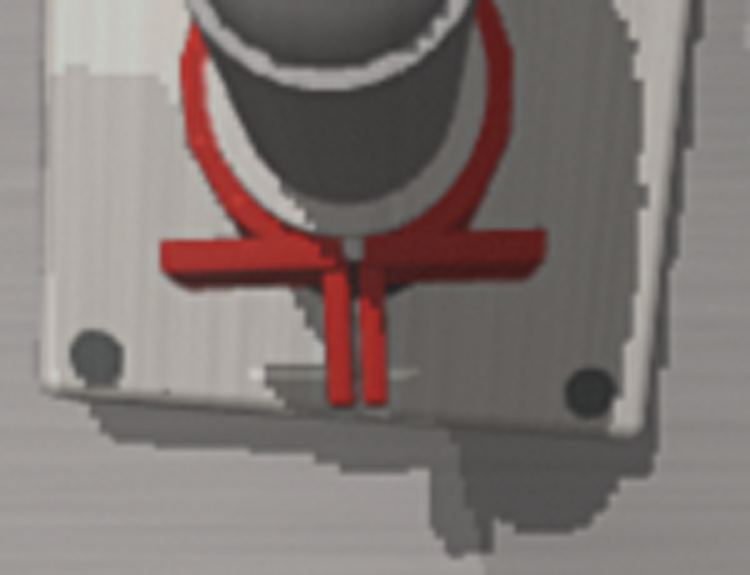

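View pics/w16d.png

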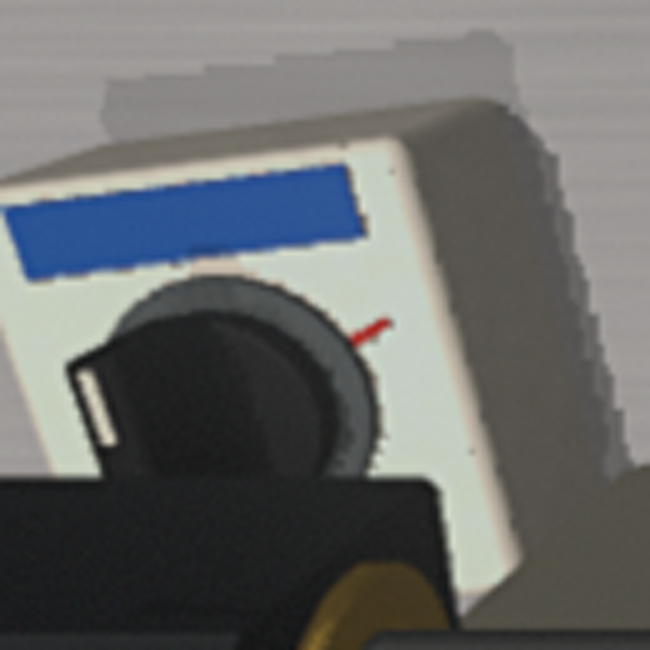

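```bash
python3 -m pendant '[[[-10,-30,0,0,0,-0.16,-1],[-20,-60,10,0,0,-0.32,-1],[-30,-90,25,0,0,-0.48,-1],[-40,-120,40,0,0,-0.64,-1],[-50,-155,55,0,0,-0.8,-1],[-60,-190,70,0,0,-0.96,-1],[-70,-225,80,0,0,-1.12,-1],[-80,-250,90,0,0,-1.28,-1],[-88,-270,99,0,0,-1.44,-1],[-90,-277,99,0,0,-1.6,-1]]]'
python3 -m pendant '[[[0,0,0,0,0,-0.16,-1],[0,0,0,0,0,-0.34,-1],[0,0,0,0,0,-0.51,-1],[0,0,0,0,0,-0.68,-1],[0,0,0,0,0,-0.85,-1],[0,0,0,0,0,-1.02,-1],[0,0,0,0,0,-1.19,-1],[0,0,0,0,0,-1.36,-1],[0,0,0,0,0,-1.53,-1],[0,0,0,0,0,-1.66,-1],[0,0,0,0,0,-1.68,-1],[0,0,0,0,0,-1.68,-1]]]'
python3 - <<'E'
from h import *
s=arm.observe();print(s["clock"],s["position"],s["joints"])
x=R.from_rotvec(s["ee_rot"]).as_matrix();print("toolyaw",np.degrees(np.arctan2(x[1,0],x[0,0])),x[:,2])
np.save("s17.npy",s,allow_pickle=True)
a=get_image("wrist");cv2.imwrite("pics/w17.png",a[:,:,::-1])
crop(a,180,100,340,240,5,"w17c.png")
E
```

```text
clock: 23.55
position: [0.4736, 0.2983, 0.4]
ee_rot: [-2.183, -2.259, 0.002]
force: [0.6, -0.2, -0.3]
width: 1.004
clock: 25.05
position: [0.4745, 0.2976, 0.4006]
ee_rot: [0.211, -3.134, 0.001]
force: [-0.1, 0.1, -0.6]
width: 1.0
25.05 [0.47449466 0.29762915 0.40057238] [ 0.10397333  0.58978162 -1.15274598  1.67811228  0.56501744  1.25236394
  0.53339351]
toolyaw -172.2821773670318 [-1.05102783e-05 -4.93191424e-04 -9.99999878e-01]
```

View pics/w17.png

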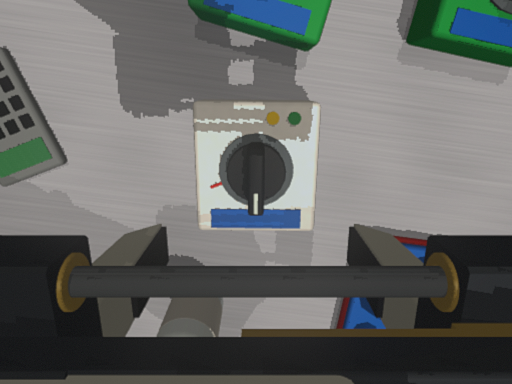

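View pics/w17c.png

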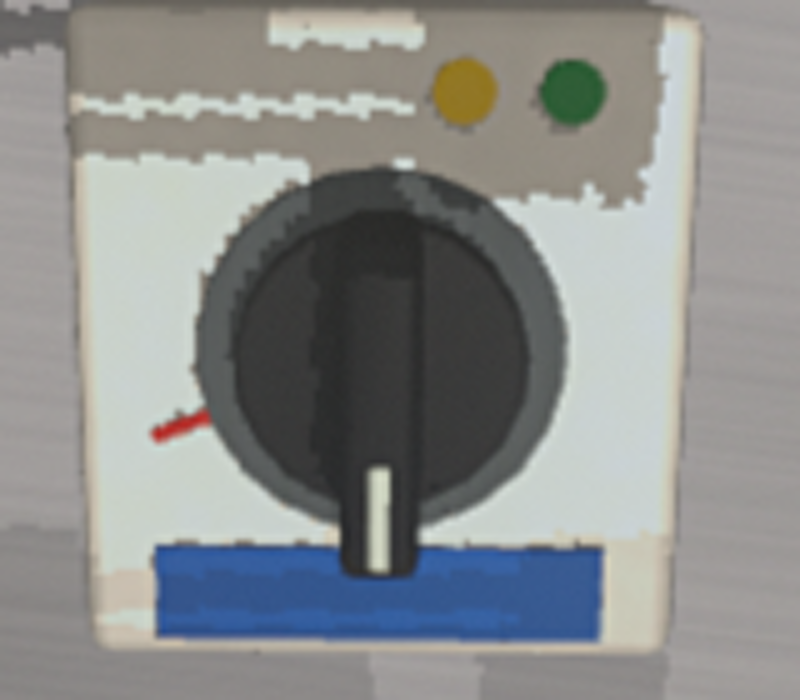

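Run:
```python
from h import *
np.set_printoptions(precision=4,suppress=True)
s=np.load("s17.npy",allow_pickle=True).item();P=campose("wrist",s)
C=lambda l:np.array(l)/5+[180,100]
print("bar front, back",pix("wrist",C([(380,574),(382,270)]),.108,P))
print("disc c",pix("wrist",C([(382,365),(382,348)]),.07,P),"outer disc",pix("wrist",C([(197,350),(567,350),(382,170),(382,528)]),.064,P))
k=pix("wrist",C([(70,8),(700,18),(665,645),(100,645)]),.06,P);print("box",k,k.mean(0))
s=arm.observe()
f=pix("wrist",C([(380,574)]),.108,P)[0]
print("tool coords of bar front",tool(s,f), "box centre",tool(s,k.mean(0)))
```

```text
bar front, back [[0.5028 0.3007 0.108 ]
 [0.4503 0.294  0.108 ]]
disc c [[0.4752 0.2972 0.07  ]
 [0.472  0.2968 0.07  ]] outer disc [[0.4785 0.2618 0.064 ]
 [0.4689 0.3322 0.064 ]
 [0.4396 0.2924 0.064 ]
 [0.5095 0.3018 0.064 ]]
box [[0.4185 0.2316 0.06  ]
 [0.4047 0.3468 0.06  ]
 [0.5282 0.3627 0.06  ]
 [0.5437 0.2482 0.06  ]] [0.4738 0.2973 0.06  ]
tool coords of bar front [-28.4954  -0.8888 292.6659] box centre [  0.7107  -0.2915 340.6628]
```

```bash
python3 -m pendant '[[[0.5,0,40,0,0,0,-1],[0.5,0,80,0,0,0,-1],[0.5,0,115,0,0,0,-1],[0.5,0,135,0,0,0,-1],[0.5,0,143,0,0,0,-1],[0.5,0,143,0,0,0,-0.3],[0.5,0,143,0,0,0,0.3],[0.5,0,143,0,0,0,1],[0.5,0,143,0,0,0,1],[0.5,0,143,0,0,0,1],[0.5,0,143,0,0,0,1],[0.5,0,143,0,0,0,1]]]' 25
python3 - <<'E'
from h import *
s=arm.observe();print(s["clock"],s["position"],s["width"]*92,s["force"],s["ft_torque"],s["joints"])
E
```

```text
clock: 26.6
position: [0.4737, 0.2982, 0.2577]
ee_rot: [0.217, -3.134, 0.0]
force: [-0.9, 0.9, 0.8]
width: 0.291
26.6 [0.47369966 0.29818616 0.25768649] 26.729568387760498 [-0.90351218  0.94352076  0.81942113] [ 0.10232894 -0.08918116 -0.01229173] [ 0.01948946  0.73239976 -1.02427622  1.83735147  0.73982159  1.01097274
  0.39187722]
```

Still closing (26.7 mm); give it more time.

```bash
python3 -m pendant '[[[0,0,0,0,0,0,1],[0,0,0,0,0,0,1],[0,0,0,0,0,0,1]]]' 25
python3 - <<'E'
from h import *
s=arm.observe();print(s["clock"],s["position"],s["width"]*92,s["force"],s["ft_torque"])
E
```

```text
clock: 26.98
position: [0.474, 0.2968, 0.2575]
ee_rot: [0.214, -3.134, 0.006]
force: [-0.1, -6.8, 5.6]
width: 0.151
26.975 [0.47404997 0.29679167 0.25754795] 13.895315070257933 [-0.09629051 -6.78787919  5.64683   ] [-1.30248379 -0.12424667 -0.22433244]
```

```bash
python3 -m pendant '[[[0,-1.2,0,0,0,0,1],[0,-1.2,0,0,0,0.12,1],[0,-1.2,0,0,0,0.27,1],[0,-1.2,0,0,0,0.42,1],[0,-1.2,0,0,0,0.57,1],[0,-1.2,0,0,0,0.72,1],[0,-1.2,0,0,0,0.87,1],[0,-1.2,0,0,0,1.0,1],[0,-1.2,0,0,0,1.08,1],[0,-1.2,0,0,0,1.12,1],[0,-1.2,0,0,0,1.12,1]]]' 25
python3 - <<'E'
from h import *
s=arm.observe();print(s["clock"],s["position"],s["width"]*92,s["force"],s["ft_torque"],s["joints"])
x=R.from_rotvec(s["ee_rot"]).as_matrix();print("toolyaw",np.degrees(np.arctan2(x[1,0],x[0,0])))
E
```

```text
clock: 28.35
position: [0.474, 0.2963, 0.2576]
ee_rot: [1.481, 2.77, -0.002]
force: [0.8, -5.4, 3.0]
width: 0.15
28.35 [0.47397764 0.29633069 0.25755565] 13.782594041396553 [ 0.7698976  -5.41115112  3.04053584] [-1.21721735 -0.24219081  0.05890018] [-0.12730823  0.61973794 -0.75836269  1.85040341  0.54112186  0.89085245
 -0.55734121]
toolyaw 123.7276526932874
```

```bash
python3 -m pendant '[[[0,0,0,0,0,0.06,1],[0,0,0,0,0,0.09,1],[0,0,0,0,0,0.09,1]]]' 25
python3 - <<'E'
from h import *
s=arm.observe();print(s["clock"],s["position"],s["width"]*92,s["force"],s["ft_torque"])
x=R.from_rotvec(s["ee_rot"]).as_matrix();print("toolyaw",np.degrees(np.arctan2(x[1,0],x[0,0])))
E
python3 -m pendant '[[[0,0,0,0,0,0.04,1],[0,0,0,0,0,0.06,1],[0,0,0,0,0,0.06,1]]]' 25
python3 - <<'E'
from h import *
s=arm.observe();print(s["clock"],s["position"],s["width"]*92,s["force"],s["ft_torque"])
x=R.from_rotvec(s["ee_rot"]).as_matrix();print("toolyaw",np.degrees(np.arctan2(x[1,0],x[0,0])))
a=get_image("wrist");cv2.imwrite("pics/w18.png",a[:,:,::-1])
a=get_image("scene");crop(a,250,190,350,280,7,"sc18.png")
E
```

```text
clock: 28.72
position: [0.474, 0.2963, 0.2576]
ee_rot: [1.604, 2.7, -0.002]
force: [0.2, -6.0, 2.8]
width: 0.151
28.725 [0.4739826  0.29631113 0.25756213] 13.907315942663152 [ 0.23223148 -5.98103967  2.75182407] [-1.25550807 -0.17567006  0.10906047]
toolyaw 118.57886007620733
clock: 29.1
position: [0.4738, 0.2965, 0.2576]
ee_rot: [1.683, 2.652, -0.002]
force: [0.8, -4.8, 1.9]
width: 0.154
29.1 [0.47383859 0.29653727 0.25758112] 14.189829754265988 [ 0.76982088 -4.76109705  1.86854143] [-1.13578774 -0.21321435  0.63264184]
toolyaw 115.21054023736299
```

View pics/w18.png

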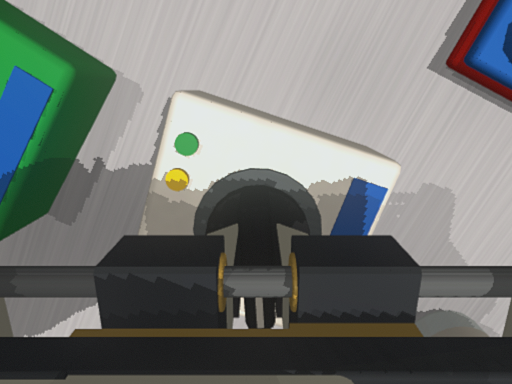

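View pics/sc18.png

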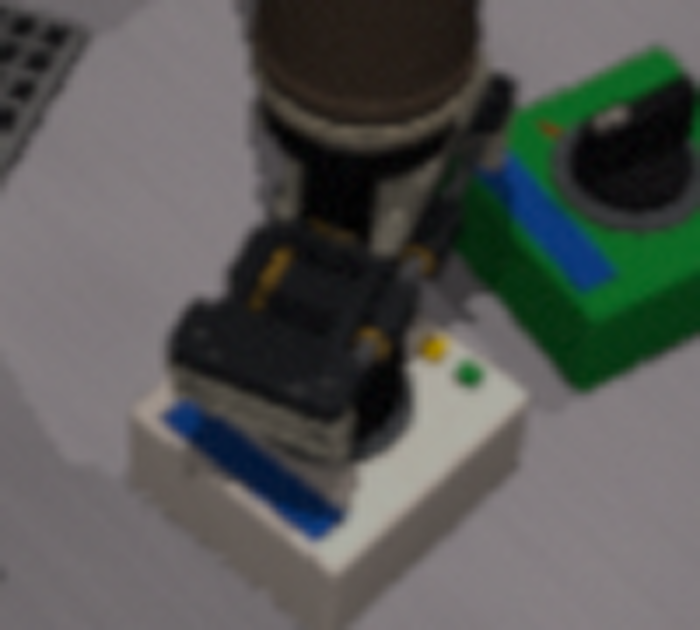

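```bash
python3 -m pendant '[[[0,0,0,0,0,0,-1],[0,0,0,0,0,0,-1],[0,0,0,0,0,0,-1],[0,0,0,0,0,0,-1],[0,0,0,0,0,0,-1],[0,0,0,0,0,0,-1],[0,0,0,0,0,0,-1],[0,0,0,0,0,0,-1],[0,0,0,0,0,0,-1],[0,0,-20,0,0,0,-1],[0,0,-60,0,0,0,-1],[0,0,-110,0,0,0,-1],[0,0,-150,0,0,0,-1],[0,0,-150,0,0,0,-1],[0,0,-150,0,0,0,-1]]]' 25
python3 - <<'E'
from h import *
s=arm.observe();print(s["clock"],s["position"],s["width"]*92,s["force"],s["ft_torque"],s["dq"])
a=get_image("wrist");cv2.imwrite("pics/w19.png",a[:,:,::-1])
a=get_image("scene");cv2.imwrite("pics/sc19.png",a[:,:,::-1])
a=get_image("side");cv2.imwrite("pics/sd19.png",a[:,:,::-1])
E
```

```text
clock: 31.08
position: [0.4736, 0.2968, 0.4081]
ee_rot: [1.684, 2.651, 0.0]
force: [-1.1, -0.0, 0.0]
width: 0.999
31.075 [0.47363204 0.29682215 0.40811568] 91.8681189817472 [-1.14365838 -0.03712978  0.01255853] [ 0.00765124 -0.09151716  0.03965274] [-0.00457747  0.01889515  0.01095059  0.0194391   0.00377665 -0.00315029
 -0.00347946]
```

View pics/w19.png

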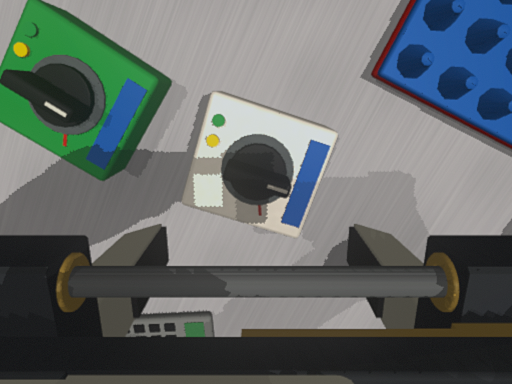

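View pics/sc19.png

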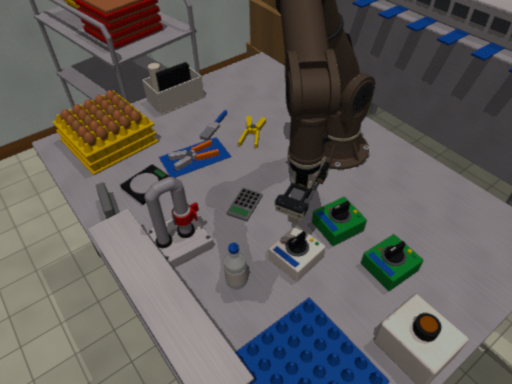

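View pics/sd19.png

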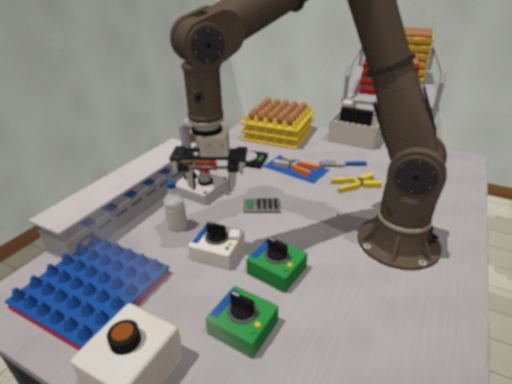

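```bash
python3 -c "
from cell import arm
print(arm.sign_off())"
```

```text
the job is handed in; nothing more can be done
None
```

I did every step in order and handed the job in at about 31 s. My last checks showed nothing wrong.

- **Clamp:** I gripped the pliers at 61 mm, set the jaws over both ears and found the shoulders at about 6 N. I backed off about 7 mm and squeezed at up to 36 N, until the handles stalled at 40 mm. When I opened the jaws, the ears stayed together. The later view from above showed them parallel and shut. I saw no clear force drop that marked the snap, so I judged it from those pictures. The gripper stayed clear of the station.
- **Pliers:** They lie flat and open near the middle of the blue mat, about 10° turned from where they started to line up with it.
- **Knob:** I turned it clockwise about 1.26 rad at the hand. The torque jumped from 0.11 to 0.63 N m there, well above what the spring gives, so it was on its stop. After release the pointer was back at its rest position.
- **Everything else:** The final pictures show the other objects in their places and the robot clear of everything.

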